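# Pull the control-box caps for washing

### The arm

A 6-joint arm with a two-finger parallel gripper is mounted at the origin on a cart in front of the work surface, level with it; the furniture and walls round the work are solid. World frame = base frame: x ahead of the robot, y to its left, z up, the work surface at z = 0. Lengths are in m, angles in rad, forces in N, time in s.
With the tool pointing down it reaches from about 0.4 to 0.925 m from the base axis. Payload 12.5 kg.
Tool frame: the origin (TCP) lies at the centre of the arm's flange, where the gripper is bolted on; the fingertips stand 190 mm ahead of it and the grasp point (between the pads) lies 171 mm ahead of it; z points along the fingers, y is the line along which they close (so a half turn about z gives the same grasp; the last joint's range is limited). The gripper opens to 95 mm and grips with 3 to 60 N. Pads are 20 mm wide; open, the fingers measure 119 mm over their backs; the gripper's body (75 mm by 180 mm) begins 59 mm behind the grasp point.
Start: joints at [0.999, 0.491, 1.559, -0, 1.092, -0.106], TCP at [0.281, 0.558, 0.405] pointing down, gripper open.
Joint ranges: [-3.1, 3.1], [-0.84, 2.19], [0.05, 2.79], [-1.13, 4.28], [0.06, 2.93], [-2.69, 2.69]. Speed limits (rad/s): [2.22, 2.22, 2.79, 3.14, 3.14, 3.14].

### API

Orientations are given as [roll, pitch, yaw] about the fixed x, y, z axes, in that order (R = Rz(yaw) Ry(pitch) Rx(roll)).
In Python, from plant import r gives the robot as it stands. The module is installed in compiled form; this text tells all that it offers.
- The arm moves only by the tool step_arm, never from a script. Its argument "motion" is a list of rows, each a list of 3 entries, a list of its own where there are three numbers: the shift along the tool's x, y, z as a fraction of full scale, then the turn, a rotation vector about the tool's x, y, z as a fraction of full scale, then the opening, from -1 (shut) to 1 (fully open). In form: [[[x, y, z], [ax, ay, az], hand], ...]. A call has 1 to 12 rows; each row is the pose to reach, as a shift and turn from the pose commanded when the call began, along the tool's axes at that moment, turning the shorter way round; what a row does not reach only later rows make up. Full scale, the value 1, is 0.3 m for a shift and 180 degrees for a turn. A row lasts 1/8 s, in which the tool goes at most 62.5 mm and 10.7 degrees, less where a joint would pass 70% of its speed; a pose out of reach is approached as far as the arm can. A call with a number of a shift or a turn outside -1 to 1 is refused whole. A call with a gripper value outside its range is refused whole. The fingers move at their own pace and stop on an object; "squeeze" is the grip in N (left out, the last holds). Time passes only in rows, so rows that repeat a pose let the fingers close. It gives the time, the measured TCP pose, the force, the opening and the grip force at its end, in the units of the state.
- r.observe(): the state, without advancing time (a new reading comes with each control period).
- r.capture(name): name is "scene" or "top" or "wrist"; returns (picture, depth): 384x512x3 uint8, red, green, blue; 384x512 float32, m along the optical axis (not along the pixel's ray), 0 where there is no reading.
- r.calibration(name): a dict with "fx", "fy", "cx", "cy" (pixels), "world_from_camera" (4x4, takes a point from camera to world coordinates); the wrist camera has in their place "hand_eye" (4x4, takes a point from camera to tool coordinates, whose origin is the TCP and whose axes are the flange's). Camera axes: x right, y up, looking along -z (the intrinsics and any distortion apply to the point x, -y, -z); pixel columns grow to the right and rows downward; lengths in m; the calibration is good to about 2 mm. A picture is of the moment at which its call begins: read the wrist's pose just before it. calibration takes no time and is no camera call.
- r.job_done(): hands the job in; it is judged then, once.
The state is a dict: "time_s": time; "qpos": joint angles; "joint_vel": joint speeds; "joint_torque": joint torques, N m; "tool_pos": TCP position; "eef_rot": TCP orientation; "wrist_force": force on the tool from outside, world axes, zero at the start; "ft_torque": the same for the moment, N m; "grip_width": opening from 0.0 (shut) to 1.0 (fully open); "gripper_force": force on a finger pad.
Only numpy, scipy, OpenCV 4.12 (cv2) and the standard library are available. Lean on these libraries where they do the work, as an engineer would, in place of code of your own. Each camera call takes 0.05 s, during which the arm holds its last target. There are 200 camera calls.

### The job

The button caps on the dough machine's control box need a wash: swing the latch lever of the grey tool case well clear (about three quarters of its swing or more), open the lid fully, take out the forked puller and use it to hook under each cap on the box, pull it straight up off its post and put it in the wash tray - the gripper's fingers must not take hold of or push a cap that is still on its post. When all the caps are in the tray, stand the puller upright in the case again, shut the lid fully and swing the latch lever all the way back over it. Do not wrench the lid against the latch, and do not push the mug, the sprinkle tub and the round cutter about.

Things in the scene. Friction and masses are not known exactly. Their poses are not given: they have to be found in the camera images.
- control_box: low grey control box of the dough machine, fixed, 95 (x) x 225 (y) x 45 mm high. Origin: centre of its underside; z up, y along its row of four posts, -x is its front (towards the robot). On its top are four stub posts 11 mm high at y = -81, -27, +27, +81 mm; some wear a cap, the others are bare.
- tool_case: grey tool case, fixed, 140 (x) x 200 (y) mm, walls 62 mm high and 5 mm thick, floor 5 mm thick, open inside when the lid is up (130 x 190 mm). Origin: centre of its underside, z up, -x is its front with the latch; lid hinged on its far (+x) edge. Shut it is 100 mm high, with the lid's handle up to 132 mm.
- lid (a joint): hinge of the case lid, rad: 0 shut, grows as it opens, stop at 1.75 (a little past upright). Stiff hinge: the lid stays where it is left; it takes about 3 N at the front edge. Lid 140 mm deep, 38 mm high with 34 mm skirts.
- lid_hinge (a point): point on the lid's hinge axis (the axis is the case's y direction), middle of the case's far rim, 62 mm above the table
- lid_knob (a point): middle of the lid's bar handle: round bar along the case's y, 12 mm thick and 28 mm long, on the outside of the lid, 124 mm from the hinge towards the front and 26 mm above the lid's top. Pinched by its ends (28 mm) it turns freely in the grip while the lid swings.
- latch (a joint): latch lever, rad: 0 lies along the case's front over the lid's lip (locked: the lid cannot lift), turns about a vertical pivot, the free end swinging outwards (towards the case's -x); stop at 1.6. The lip is clear above 1.0. Stays where it is left; about 1 N at the pin.
- latch_pin (a point): middle of the upright round pin at the lever's free end (60 mm from the pivot): 12 mm thick, stands free from 76 to 122 mm above the table; this point is at 101 mm
- latch_pivot (a point): point on the lever's vertical pivot axis, at the same height as latch_pin; 88 mm in front of the case's centre and 35 mm to its -y side
- puller_grip (a point): centre of the puller's wooden handle. The puller is a loose steel tool standing upright on its fork (84 mm tall, 150 g): handle 22 (its x) x 16 (its y, the way to grip it) mm, from 36 to 84 mm above its underside; this point is at 62 mm. Axes: z up along the handle, x the way the fork's open end points.
- puller_fork (a point): middle of the puller's fork, 57 mm straight below puller_grip, level with the top of its two tines (5 mm thick, 6 mm wide, 23 mm slot between, open to +x). They reach 22 mm ahead of this point, the last 3 mm turned up 2 mm; the slot ends 31 mm behind it. A spine 39 to 45 mm behind joins the fork to the handle's arm; 24 mm free height between tines and arm. Axes as puller_grip.
- tray_floor (a point): middle of the inner floor of the aluminium wash tray: loose, 165 (x) x 190 (y) mm outside, walls 4 mm thick, rim 12 mm high, floor 4 mm thick (this point is 4 mm above its underside), 0.7 kg; the tray may get pushed during the work
- wash_tray: the wash tray; origin: centre of its underside, axes as tray_floor
- cap0: black button cap 0, may be absent (None). Round head 34 mm across, 10 mm thick, on a hollow square sleeve 19 mm wide, 16 mm tall; 25 g. Origin: centre of the sleeve's lower end, z up. Seated, the origin is at post0, so the head's underside is 16 mm above the box's top. It grips the post with about 8 N (6 to 11) until lifted 8 mm; off the post when lifted 12 mm.
- post0 (a point): foot of post 0 on the top face of the control box (x, y, z axes of the box), where cap 0 sits if there is one
- cap1: black button cap 1, may be absent (None). Round head 34 mm across, 10 mm thick, on a hollow square sleeve 19 mm wide, 16 mm tall; 25 g. Origin: centre of the sleeve's lower end, z up. Seated, the origin is at post1, so the head's underside is 16 mm above the box's top. It grips the post with about 8 N (6 to 11) until lifted 8 mm; off the post when lifted 12 mm.
- post1 (a point): foot of post 1 on the top face of the control box (x, y, z axes of the box), where cap 1 sits if there is one
- cap2: black button cap 2, may be absent (None). Round head 34 mm across, 10 mm thick, on a hollow square sleeve 19 mm wide, 16 mm tall; 25 g. Origin: centre of the sleeve's lower end, z up. Seated, the origin is at post2, so the head's underside is 16 mm above the box's top. It grips the post with about 8 N (6 to 11) until lifted 8 mm; off the post when lifted 12 mm.
- post2 (a point): foot of post 2 on the top face of the control box (x, y, z axes of the box), where cap 2 sits if there is one
- cap3: black button cap 3, may be absent (None). Round head 34 mm across, 10 mm thick, on a hollow square sleeve 19 mm wide, 16 mm tall; 25 g. Origin: centre of the sleeve's lower end, z up. Seated, the origin is at post3, so the head's underside is 16 mm above the box's top. It grips the post with about 8 N (6 to 11) until lifted 8 mm; off the post when lifted 12 mm.
- post3 (a point): foot of post 3 on the top face of the control box (x, y, z axes of the box), where cap 3 sits if there is one
- white_mug: white mug, about 83 x 108 x 68 mm, stands behind the control box (bystander, loose; origin at the centre of its underside)
- sprinkle_tub: small round sprinkle tub, 44 mm across, 70 mm tall, stands behind the control box (bystander, loose; origin at the centre of its underside)
- round_cutter: round metal biscuit cutter, 52 mm across, 26 mm tall, lies in front of the control box (bystander, loose; origin at the centre of its underside)
There are look-alikes about, which are no part of the job. What is shaped like the cap3 but turquoise or yellow is not meant.

How it is judged:
By the outcome, as a careful person would: the job done as asked, in the order asked, and still so for the second after the job is handed in, with the robot touching nothing.
Of cap0, cap1, cap2, cap3 only 2 to 4 are there at a start; the rules pass over those that are not, and their reading is None.
At some moment in a run one of wash_tray may be knocked a few centimetres aside while the robot is not near it.
It also fails if it takes over 210 s, if anything falls off the work surface, if the arm or the gripper's body presses on something with over 40 N, if the wrist force passes 120 N, or if a joint passes its speed limit or range.

## Working session

There is one attempt and no reset: what is moved stays moved. The work goes in short steps, Python scripts to look and compute and a tool call to move; the robot and the scene stay as the last step left them, time stands still between calls to the robot, and variables do not carry over. Pictures are saved under pics/ and viewed, at most 14 in all, crops included, and the job is handed in when it is done.

Besides the shell and the picture viewer there is one more tool, called after "Emit:" as name(argument=value, ...), one argument or row to a line, values as JSON. step_arm: Moves the arm, as the interface text tells. Shift numbers are shares of 0.3 m and turn numbers shares of 180 degrees, none past 1 either way. Its arguments: {"type":"object","properties":{"motion":{"type":"array","items":{"type":"array"}},"squeeze":{"type":"number"}},"required":["motion"]}

```bash
mkdir -p pics; cat > h.py <<'E'
import numpy as np, cv2
from plant import r
from scipy.spatial.transform import Rotation as R
def T_tool():
    o=r.observe(); T=np.eye(4); T[:3,:3]=R.from_euler('xyz',o['eef_rot']).as_matrix(); T[:3,3]=o['tool_pos']; return T
def cap(name,fn=None):
    T=T_tool(); c=r.calibration(name); W=c['world_from_camera'] if name!='wrist' else T@np.array(c['hand_eye'])
    img,d=r.capture(name); np.savez(f'{name}.npz',img=img,d=d,W=W,k=[c['fx'],c['fy'],c['cx'],c['cy']])
    if fn: cv2.imwrite('pics/'+fn,img[:,:,::-1])
    return img,d
def cloud(name):
    z=np.load(name+'.npz'); d=z['d'];fx,fy,cx,cy=z['k']; v,u=np.mgrid[:384,:512]
    P=np.stack([(u-cx)/fx*d,-(v-cy)/fy*d,-d,np.ones_like(d)],-1)@z['W'].T
    P=P[...,:3]; P[d==0]=np.nan; return P,z['img']
def crop(name,u0,v0,u1,v1,s,fn):
    im=np.load(name+'.npz')['img'][v0:v1,u0:u1,::-1]; cv2.imwrite('pics/'+fn,cv2.resize(im,None,fx=s,fy=s,interpolation=cv2.INTER_CUBIC))
def move(p,rpy=None):
    "print fraction shift from the present pose to world TCP p, and turn"
    T=T_tool(); s=T[:3,:3].T@(np.array(p)-T[:3,3])/0.3
    t=np.zeros(3) if rpy is None else (R.from_matrix(T[:3,:3]).inv()*R.from_euler('xyz',rpy)).as_rotvec()/np.pi
    print('shift',s.round(4),'turn',t.round(4))
E
python3 - <<'E'
from h import *
for n in('scene','top'):
    cap(n,n+'0.png'); c=r.calibration(n); print(n,{k:np.round(v,3).tolist() for k,v in c.items()})
c=r.calibration('wrist');print({k:np.round(v,3).tolist() for k,v in c.items()})
print(r.observe())
E
```

```text
scene {'fx': 477.413, 'fy': 477.413, 'cx': 255.507, 'cy': 198.852, 'world_from_camera': [[0.772, 0.338, -0.539, -0.086], [-0.636, 0.421, -0.647, -0.822], [0.008, 0.842, 0.539, 0.741], [0.0, 0.0, 0.0, 1.0]]}
top {'fx': 397.898, 'fy': 397.898, 'cx': 261.5, 'cy': 194.296, 'world_from_camera': [[-0.023, 0.981, -0.191, 0.326], [-1.0, -0.024, -0.001, -0.042], [-0.006, 0.191, 0.982, 1.26], [0.0, 0.0, 0.0, 1.0]]}
{'fx': 298.153, 'fy': 298.153, 'cx': 254.283, 'cy': 191.869, 'hand_eye': [[-0.002, 0.959, 0.284, 0.08], [1.0, 0.001, 0.001, -0.0], [0.0, 0.284, -0.959, 0.02], [0.0, 0.0, 0.0, 1.0]]}
{'time_s': 0.1, 'qpos': array([ 9.99378738e-01,  4.91513308e-01,  1.55937552e+00, -7.00261018e-06,
        1.09169102e+00, -1.05613059e-01]), 'joint_vel': array([-1.12530746e-03, -1.08265308e-03, -2.05674603e-03, -1.08576233e-03,
        2.02756462e-05, -6.17565855e-04]), 'joint_torque': array([ 3.72264374e-03, -6.13615036e+01, -2.58610046e+01,  6.94926898e-02,
        4.68456605e-02, -9.97138227e-05]), 'tool_pos': array([0.28069066, 0.55840298, 0.40421585]), 'eef_rot': array([-3.14061031e+00, -9.78902765e-05,  2.67579131e+00]), 'wrist_force': array([-0.05187585, -0.14494899, -0.65507652]), 'ft_torque': array([-0.06028602,  0.0125265 ,  0.00715768]), 'gripper_force': 0.0, 'grip_width': 0.9993789670354473}
```

View pics/top0.png

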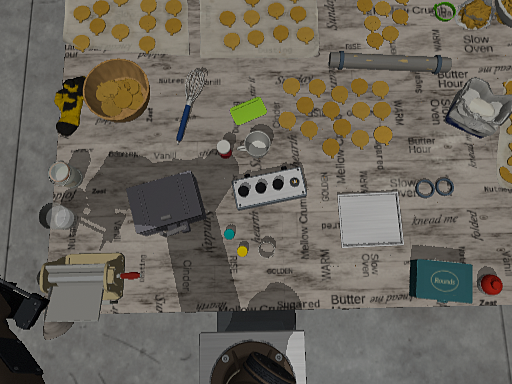

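View pics/scene0.png

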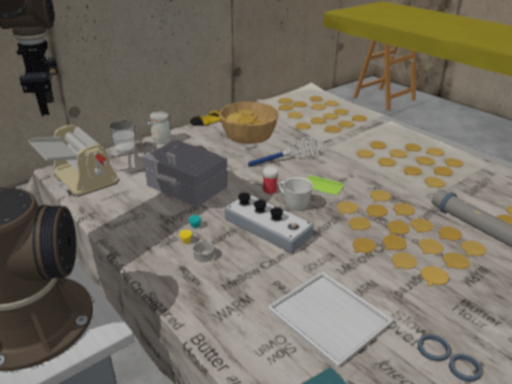

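The top view shows the grey case at (166,203) with its latch side toward the robot. The control box is at (269,187), with black caps at (246,188), (261,187), (278,184) and a bare post at (294,182). The tray is at (370,219). Cap look-alikes are turquoise (230,233) and yellow (242,251), both loose on the table and not wanted.

```bash
python3 - <<'E'
from h import *
P,img=cloud('top')
z=P[...,2]
def rect(m,n):
    q=P[m][:,:2]; c,s,a=cv2.minAreaRect((q*1000).astype(np.float32)); print(n,m.sum(),np.round(c,1),np.round(s,1),round(a,2))
V,U=np.mgrid[:384,:512]
b=lambda u0,v0,u1,v1:(U>=u0)&(U<u1)&(V>=v0)&(V<v1)
rect(b(225,155,312,215)&(z>.036)&(z<.05),'box')
rect(b(115,160,215,240)&(z>.088)&(z<.108),'lid')
rect(b(330,180,412,255)&(z>.007)&(z<.03),'tray')
for n,(u,v) in dict(c0=(246,188),c1=(261,187),c2=(278,184),p3=(294,182),tur=(230,233),mug=(257,144),tub=(223,149),cut=(267,246)).items(): print(n,P[v,u].round(3))
m=b(225,165,312,210)&(z>.062)
for u in(246,261,278,294):
    k=m&(abs(U-u)<8); print(u,k.sum(),np.median(P[k],0).round(4) if k.any() else '')
im=img[150:250,115:315,::-1]; cv2.imwrite('pics/t_crop.png',cv2.resize(im,None,fx=4,fy=4,interpolation=cv2.INTER_CUBIC))
E
```

```text
box 1776 [626.3 -55.1] [179.8 226.6] 10.54
lid 3120 [524.2 247.2] [170.7 200.4] 15.0
tray 609 [ 481.3 -380.1] [170.4 196.5] 1.42
c0 [0.578 0.006 0.07 ]
c1 [ 0.581 -0.04   0.068]
c2 [ 0.589 -0.092  0.07 ]
p3 [ 0.597 -0.142  0.055]
tur [0.446 0.06  0.025]
mug [ 0.739 -0.03   0.005]
tub [0.705 0.076 0.069]
cut [ 0.405 -0.054 -0.002]
246 90 [0.5697 0.0155 0.0693]
261 94 [ 0.5801 -0.0368  0.0686]
278 94 [ 0.589  -0.0893  0.0695]
294 0
```

View pics/t_crop.png

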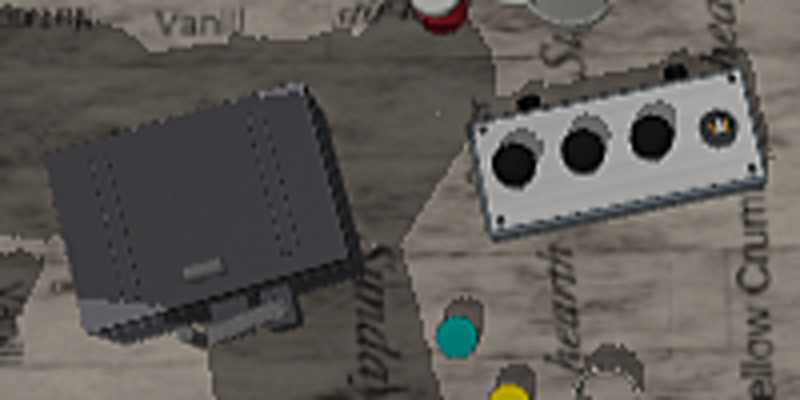

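```bash
python3 - <<'E'
from h import *
move([.52,.235,.47],[np.pi,0,np.deg2rad(195)])
E
```

```text
shift [-1.1969 -0.6051 -0.2188] turn [-3.000e-04 -1.000e-04 -2.316e-01]
```

Emit:
step_arm(
  motion=[
    [[-0.15, -0.1, -0.22], [0, 0, -0.04], 1],
    [[-0.3, -0.2, -0.22], [0, 0, -0.09], 1],
    [[-0.5, -0.3, -0.22], [0, 0, -0.14], 1],
    [[-0.7, -0.4, -0.22], [0, 0, -0.19], 1],
    [[-0.85, -0.5, -0.22], [0, 0, -0.2316], 1],
    [[-1, -0.6, -0.22], [0, 0, -0.2316], 1],
    [[-1, -0.6, -0.22], [0, 0, -0.2316], 1],
  ],
)

```text
time_s: 0.98
tool_pos: [0.4696, 0.2598, 0.4705]
eef_rot: [-3.141, -0.0, -2.885]
wrist_force: [-0.2, 1.1, -0.9]
grip_width: 1.002
gripper_force: 0.0
```

```bash
python3 - <<'E'
from h import *
o=r.observe();print(o['tool_pos'],o['eef_rot'],o['time_s'])
cap('wrist','w1.png')
E
```

```text
[0.46959478 0.25978377 0.47047864] [-3.14117864e+00 -3.55333695e-04 -2.88479294e+00] 0.975
```

View pics/w1.png

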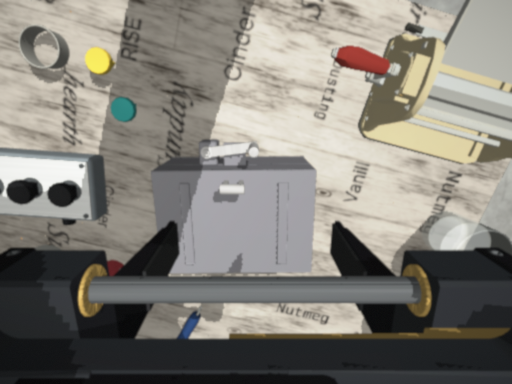

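The wrist view is upside-down relative to the case, with image up toward the robot. The pin is near (256,151), the pivot near (208,152) and the lid handle at (232,189).

```bash
python3 - <<'E'
from h import *
P,img=cloud('wrist'); z=P[...,2]; V,U=np.mgrid[:384,:512]
b=lambda u0,v0,u1,v1:(U>=u0)&(U<u1)&(V>=v0)&(V<v1)
m=b(145,150,325,280)&(z>.092)&(z<.106)
q=P[m][:,:2]; c,s,a=cv2.minAreaRect((q*1000).astype(np.float32)); print('lid',m.sum(),c,s,a,np.median(z[m]))
m=b(215,180,250,198)&(z>.12)&(z<.145); print('knob',m.sum(),P[m].mean(0),P[m].min(0),P[m].max(0)); 
m=b(235,135,275,165)&(z>.108); print('pin',m.sum(),P[m].mean(0) if m.any() else 0,U[m].mean(),V[m].mean())
m=b(190,130,220,165)&(z>.06); print('piv',m.sum(),P[m].mean(0),P[m].max(0))
crop('wrist',180,125,290,205,7,'w1c.png')
E
```

```text
lid 15198 (538.8291625976562, 252.0381317138672) (140.68287658691406, 199.82501220703125) 15.05693244934082 0.09947596096173855
knob 248 [0.48562532 0.23785233 0.13010826] [0.47824388 0.22360853 0.12578636] [0.49430553 0.25216537 0.13311384]
pin 98 [0.44029291 0.25066277 0.11984441] 253.3673469387755 150.76530612244898
piv 469 [0.46460954 0.1972997  0.06903383] [0.48734947 0.21326469 0.08059552]
```

View pics/w1c.png

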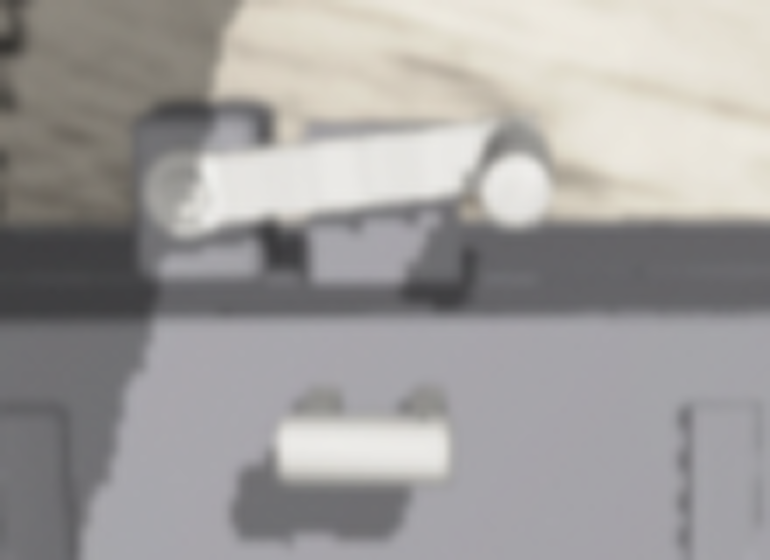

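```bash
python3 - <<'E'
from h import *
o=r.observe();print(o['tool_pos'],o['eef_rot'],o['time_s'])
move([.4403,.2507,.330]);move([.4403,.2507,.277])
T=T_tool()[:3,:3]
pv=np.array([.4629,.1953]);p0=np.array([.4403,.2507])
for a in np.linspace(22.2,102,12)[1:]:
    a=np.deg2rad(a);d=pv+.06*np.array([-np.sin(a),np.cos(a)])-p0
    print((T.T@np.array([*d,0])/.3).round(3)[:2])
E
```

```text
[0.46869176 0.26137033 0.47050163] [ 3.14149254e+00 -5.34382444e-04 -2.88336701e+00] 1.025
shift [ 0.1003 -0.0103  0.4684] turn [0. 0. 0.]
shift [ 0.1002 -0.0103  0.6451] turn [0. 0. 0.]
[ 0.025 -0.004]
[ 0.049 -0.012]
[ 0.072 -0.023]
[ 0.093 -0.037]
[ 0.112 -0.053]
[ 0.13  -0.072]
[ 0.144 -0.092]
[ 0.156 -0.115]
[ 0.165 -0.138]
[ 0.171 -0.163]
[ 0.174 -0.188]
```

Emit:
step_arm(
  motion=[
    [[0.1, -0.01, 0.15], [0, 0, 0], 0],
    [[0.1, -0.01, 0.3], [0, 0, 0], -0.16],
    [[0.1, -0.01, 0.47], [0, 0, 0], -0.16],
    [[0.1, -0.01, 0.47], [0, 0, 0], -0.16],
    [[0.1, -0.01, 0.56], [0, 0, 0], -0.16],
    [[0.1, -0.01, 0.645], [0, 0, 0], -0.16],
    [[0.1, -0.01, 0.645], [0, 0, 0], -0.16],
    [[0.1, -0.01, 0.645], [0, 0, 0], -1],
    [[0.1, -0.01, 0.645], [0, 0, 0], -1],
    [[0.1, -0.01, 0.645], [0, 0, 0], -1],
    [[0.1, -0.01, 0.645], [0, 0, 0], -1],
  ],
  squeeze=12,
)

```text
time_s: 2.4
tool_pos: [0.4402, 0.2513, 0.2779]
eef_rot: [-3.14, 0.001, -2.879]
wrist_force: [4.4, -13.6, 4.3]
grip_width: 0.125
gripper_force: 12.0
```

Emit:
step_arm(
  motion=[
    [[0.025, -0.004, 0], [0, 0, 0], -1],
    [[0.049, -0.012, 0], [0, 0, 0], -1],
    [[0.072, -0.023, 0], [0, 0, 0], -1],
    [[0.093, -0.037, 0], [0, 0, 0], -1],
    [[0.112, -0.053, 0], [0, 0, 0], -1],
    [[0.13, -0.072, 0], [0, 0, 0], -1],
    [[0.144, -0.092, 0], [0, 0, 0], -1],
    [[0.156, -0.115, 0], [0, 0, 0], -1],
    [[0.165, -0.138, 0], [0, 0, 0], -1],
    [[0.171, -0.163, 0], [0, 0, 0], -1],
    [[0.174, -0.188, 0], [0, 0, 0], -1],
    [[0.174, -0.188, 0], [0, 0, 0], -1],
  ],
)

```text
time_s: 3.9
tool_pos: [0.4035, 0.1838, 0.2775]
eef_rot: [3.141, -0.001, -2.88]
wrist_force: [0.3, 0.5, 6.6]
grip_width: 0.121
gripper_force: 12.0
```

```bash
python3 - <<'E'
from h import *
o=r.observe();p=o['tool_pos'];print(p,o['grip_width'])
d=p[:2]-[.4629,.1953];print(np.hypot(*d),np.arctan2(-d[0],d[1])-np.deg2rad(15.06))
# next: up .10, to knob
move([p[0],p[1],.36]);move([.4861,.2380,.36]);move([.4861,.2380,.126+.171])
c=np.array([.5388,.2520]);e=np.array([.9657,.2598])
T=T_tool()[:3,:3]
def kp(t):
    a=np.arctan2(.064,.124)+t; return np.array([*(c+e*(.07-.1395*np.cos(a))),.062+.1395*np.sin(a)])
for t in np.linspace(0,1.76,23)[1:]: print(round(t,2),(T.T@(kp(t)-kp(0))/.3).round(3))
E
```

```text
[0.40353583 0.18377919 0.27752711] 0.12116800820420343
0.06047175655272762 1.499637113563365
shift [ 2.000e-04  0.000e+00 -2.749e-01] turn [0. 0. 0.]
shift [-0.3123  0.1035 -0.2751] turn [0. 0. 0.]
shift [-0.3125  0.1035 -0.0651] turn [0. 0. 0.]
0.08 [-0.018  0.    -0.032]
0.16 [-0.039  0.    -0.063]
0.24 [-0.062  0.    -0.092]
0.32 [-0.088  0.    -0.119]
0.4 [-0.116  0.    -0.144]
0.48 [-0.145  0.    -0.167]
0.56 [-0.176  0.    -0.187]
0.64 [-0.209  0.    -0.205]
0.72 [-0.243  0.    -0.22 ]
0.8 [-0.278  0.    -0.232]
0.88 [-0.314  0.001 -0.241]
0.96 [-0.351  0.001 -0.248]
1.04 [-0.388  0.001 -0.251]
1.12 [-0.425  0.001 -0.252]
1.2 [-0.462  0.001 -0.25 ]
1.28 [-0.499  0.001 -0.244]
1.36 [-0.535  0.001 -0.236]
1.44 [-0.571  0.001 -0.225]
1.52 [-0.605  0.001 -0.211]
1.6 [-0.638  0.001 -0.194]
1.68 [-0.67   0.001 -0.175]
1.76 [-0.7    0.001 -0.153]
```

Emit:
step_arm(
  motion=[
    [[0, 0, 0], [0, 0, 0], 0],
    [[0, 0, 0], [0, 0, 0], 0.2],
    [[0, 0, -0.14], [0, 0, 0], 0.2],
    [[0, 0, -0.28], [0, 0, 0], 0.2],
    [[-0.16, 0.05, -0.28], [0, 0, 0], 0.2],
    [[-0.312, 0.1035, -0.28], [0, 0, 0], 0.2],
    [[-0.312, 0.1035, -0.28], [0, 0, 0], 0.2],
    [[-0.312, 0.1035, -0.15], [0, 0, 0], 0.2],
    [[-0.312, 0.1035, -0.058], [0, 0, 0], 0.2],
    [[-0.312, 0.1035, -0.058], [0, 0, 0], 0.2],
    [[-0.312, 0.1035, -0.058], [0, 0, 0], -1],
    [[-0.312, 0.1035, -0.058], [0, 0, 0], -1],
  ],
  squeeze=20,
)

```text
time_s: 5.4
tool_pos: [0.4862, 0.2384, 0.2958]
eef_rot: [3.141, 0.002, -2.88]
wrist_force: [0.8, 0.3, -0.0]
grip_width: 0.447
gripper_force: 0.0
```

Emit:
step_arm(
  motion=[
    [[0, 0, 0], [0, 0, 0], -1],
    [[0, 0, 0], [0, 0, 0], -1],
  ],
)

```text
time_s: 5.65
tool_pos: [0.4864, 0.238, 0.2953]
eef_rot: [-3.141, 0.001, -2.879]
wrist_force: [-0.1, -5.1, 5.1]
grip_width: 0.29
gripper_force: 20.0
```

Emit:
step_arm(
  motion=[
    [[-0.018, 0, -0.032], [0, 0, 0], -1],
    [[-0.039, 0, -0.063], [0, 0, 0], -1],
    [[-0.062, 0, -0.092], [0, 0, 0], -1],
    [[-0.088, 0, -0.119], [0, 0, 0], -1],
    [[-0.116, 0, -0.144], [0, 0, 0], -1],
    [[-0.145, 0, -0.167], [0, 0, 0], -1],
    [[-0.176, 0, -0.187], [0, 0, 0], -1],
    [[-0.209, 0, -0.205], [0, 0, 0], -1],
    [[-0.243, 0, -0.22], [0, 0, 0], -1],
    [[-0.278, 0, -0.232], [0, 0, 0], -1],
    [[-0.314, 0, -0.241], [0, 0, 0], -1],
  ],
)

```text
time_s: 7.02
tool_pos: [0.5773, 0.2625, 0.3674]
eef_rot: [-3.141, -0.001, -2.88]
wrist_force: [-3.1, -4.3, 0.0]
grip_width: 0.289
gripper_force: 20.0
```

Emit:
step_arm(
  motion=[
    [[-0.037, 0, -0.007], [0, 0, 0], -1],
    [[-0.074, 0, -0.01], [0, 0, 0], -1],
    [[-0.111, 0, -0.011], [0, 0, 0], -1],
    [[-0.148, 0, -0.009], [0, 0, 0], -1],
    [[-0.185, 0, -0.003], [0, 0, 0], -1],
    [[-0.221, 0, 0.005], [0, 0, 0], -1],
    [[-0.257, 0, 0.016], [0, 0, 0], -1],
    [[-0.291, 0, 0.03], [0, 0, 0], -1],
    [[-0.324, 0, 0.047], [0, 0, 0], -1],
    [[-0.356, 0, 0.066], [0, 0, 0], -1],
    [[-0.383, 0, 0.086], [0, 0, 0], -1],
    [[-0.383, 0, 0.086], [0, 0, 0], -1],
  ],
)

```text
time_s: 8.52
tool_pos: [0.6896, 0.2928, 0.3428]
eef_rot: [3.141, 0.007, -2.88]
wrist_force: [6.5, 1.7, 7.0]
grip_width: 0.284
gripper_force: 20.0
```

```bash
python3 - <<'E'
from h import *
p=r.observe()['tool_pos']
c=np.array([.5388,.2520]);e=np.array([.9657,.2598])
d=(p[:2]-c)@e-.07; h=p[2]-.171-.062+.002
print(d,h,np.hypot(d,h),np.arctan2(h,-d)-np.arctan2(.064,.124))
E
```

```text
0.08617296761846022 0.111829411875121 0.14117931048318533 1.7508686059747112
```

Emit:
step_arm(
  motion=[
    [[0, 0, 0], [0, 0, 0], 0.0],
    [[0, 0, 0], [0, 0, 0], 0.2],
    [[0, 0, 0], [0, 0, 0], 0.2],
    [[0, 0, -0.15], [0, 0, 0], 0.2],
    [[0, 0, -0.3], [0, 0, 0], 0.2],
    [[0.15, 0, -0.4], [0, 0, 0], 0.2],
    [[0.3, 0, -0.4], [0, 0, 0], 0.2],
    [[0.5, 0, -0.4], [0, 0, 0], 0.2],
    [[0.65, 0, -0.4], [0, 0, 0], 0.2],
    [[0.65, 0, -0.4], [0, 0, 0], 0.2],
    [[0.65, 0, -0.4], [0, 0, 0], 0.2],
  ],
)

```text
time_s: 9.9
tool_pos: [0.5003, 0.2422, 0.4615]
eef_rot: [3.141, 0.001, -2.88]
wrist_force: [0.6, -0.7, 0.3]
grip_width: 0.602
gripper_force: 0.0
```

```bash
python3 - <<'E'
from h import *
o=r.observe();print(o['tool_pos'],o['eef_rot'],o['time_s'])
cap('wrist'); crop('wrist',110,100,366,292,3,'w2.png')
E
```

```text
[0.50027522 0.24222682 0.46151375] [ 3.14143673e+00  1.10875088e-03 -2.87976997e+00] 9.9
```

View pics/w2.png

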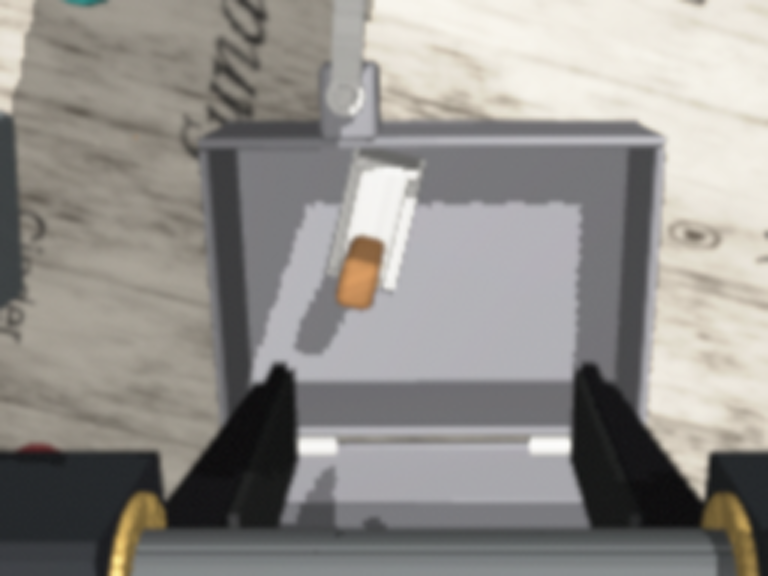

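The puller stands in the case with its handle near full-frame (231,191). Its spine is toward the front at (239,153), and the open fork end points away from the robot.

```bash
python3 - <<'E'
from h import *
P,img=cloud('wrist'); z=P[...,2]; V,U=np.mgrid[:384,:512]
b=(U>=212)&(U<256)&(V>=148)&(V<206)
m=b&(z>.084); q=P[m]; print('handle top',m.sum(),q.mean(0),q[:,2].max())
c,s,a=cv2.minAreaRect((q[:,:2]*1000).astype(np.float32)); print(c,s,a)
m=b&(z>.033)&(z<.048); q=P[m]; print('arm',m.sum(),q.mean(0)); print(cv2.minAreaRect((q[:,:2]*1000).astype(np.float32)))
m=b&(z>.0075)&(z<.014); q=P[m]; print('tine',m.sum(),q.mean(0)); print(cv2.minAreaRect((q[:,:2]*1000).astype(np.float32)))
for zz in np.arange(0,.1,.006): print(round(zz,3),(b&(z>zz)&(z<=zz+.006)).sum(),end='; ')
# tine tips and bases by pixels
for n,(u,v) in dict(tl_tip=(222,190),tr_tip=(239,195),sp_l=(230,151),sp_r=(250,154)).items(): print(n,P[v,u].round(4))
E
```

```text
handle top 205 [0.5343069  0.2187253  0.08745402] 0.09033300366778158
(534.6907958984375, 218.6820831298828) (20.882143020629883, 15.756519317626953) 0.46197083592414856
arm 506 [0.50955428 0.21842804 0.04008545]
((517.3390502929688, 216.4599151611328), (29.539762496948242, 55.79255294799805), 86.54694366455078)
tine 298 [0.52596386 0.21919707 0.00957309]
((523.7178955078125, 218.3799285888672), (67.19181823730469, 34.66417694091797), 0.8408966660499573)
0.0 1321; 0.006 324; 0.012 17; 0.018 16; 0.024 15; 0.03 14; 0.036 486; 0.042 12; 0.048 14; 0.054 15; 0.06 56; 0.066 16; 0.072 15; 0.078 16; 0.084 204; 0.09 1; 0.096 0; tl_tip [0.5553 0.2066 0.0113]
tr_tip [0.5567 0.2331 0.0102]
sp_l [0.4905 0.2055 0.0391]
sp_r [0.4924 0.2335 0.0088]
```

```bash
python3 - <<'E'
from h import *
a=[np.pi,0,np.deg2rad(180.7)]
move([.5347,.2187,.30],a);move([.5347,.2187,.240],a)
E
```

```text
shift [-0.0892 -0.1053  0.5373] turn [0.0001 0.0002 0.0794]
shift [-0.089  -0.1054  0.7373] turn [0.0001 0.0002 0.0794]
```

Emit:
step_arm(
  motion=[
    [[-0.09, -0.105, 0.1], [0, 0, 0.04], 0.2],
    [[-0.09, -0.105, 0.25], [0, 0, 0.0794], 0.0],
    [[-0.09, -0.105, 0.4], [0, 0, 0.0794], -0.1],
    [[-0.09, -0.105, 0.54], [0, 0, 0.0794], -0.1],
    [[-0.09, -0.105, 0.54], [0, 0, 0.0794], -0.1],
    [[-0.09, -0.105, 0.64], [0, 0, 0.0794], -0.1],
    [[-0.09, -0.105, 0.737], [0, 0, 0.0794], -0.1],
    [[-0.09, -0.105, 0.737], [0, 0, 0.0794], -0.1],
    [[-0.09, -0.105, 0.737], [0, 0, 0.0794], -1],
    [[-0.09, -0.105, 0.737], [0, 0, 0.0794], -1],
    [[-0.09, -0.105, 0.737], [0, 0, 0.0794], -1],
    [[-0.09, -0.105, 0.737], [0, 0, 0.0794], -1],
  ],
  squeeze=45,
)

```text
time_s: 11.45
tool_pos: [0.5342, 0.2187, 0.2409]
eef_rot: [3.141, 0.001, -3.129]
wrist_force: [-0.3, 0.4, 6.6]
grip_width: 0.167
gripper_force: 45.0
```

```bash
python3 - <<'E'
from h import *
o=r.observe();print(o['tool_pos'],o['eef_rot'],o['wrist_force'],o['grip_width']*95,o['gripper_force'])
# lift to z .40, then view pose over box: 
move([.5347,.2187,.40]); move([.46,-.01,.40],[np.pi,0,np.deg2rad(190.6)])
E
```

```text
[0.53423775 0.21870303 0.24086111] [ 3.14118267e+00  1.25700641e-03 -3.12923464e+00] [-0.28071579  0.38854605  6.63538991] 15.845869190130488 45.000518560409546
shift [-2.200e-03  2.000e-04 -5.305e-01] turn [0. 0. 0.]
shift [ 0.2562 -0.759  -0.5311] turn [ 0.0001  0.0004 -0.055 ]
```

Emit:
step_arm(
  motion=[
    [[0, 0, -0.1], [0, 0, 0], -1],
    [[0, 0, -0.25], [0, 0, 0], -1],
    [[0, 0, -0.4], [0, 0, 0], -1],
    [[0, 0, -0.53], [0, 0, 0], -1],
    [[0.07, -0.15, -0.53], [0, 0, -0.015], -1],
    [[0.12, -0.3, -0.53], [0, 0, -0.03], -1],
    [[0.18, -0.45, -0.53], [0, 0, -0.045], -1],
    [[0.22, -0.6, -0.53], [0, 0, -0.055], -1],
    [[0.256, -0.7, -0.53], [0, 0, -0.055], -1],
    [[0.256, -0.76, -0.53], [0, 0, -0.055], -1],
    [[0.256, -0.76, -0.53], [0, 0, -0.055], -1],
    [[0.256, -0.76, -0.53], [0, 0, -0.055], -1],
  ],
)

```text
time_s: 12.95
tool_pos: [0.4601, -0.0099, 0.399]
eef_rot: [3.141, -0.0, -2.957]
wrist_force: [0.1, -0.0, -1.6]
grip_width: 0.167
gripper_force: 45.0
```

```bash
python3 - <<'E'
from h import *
o=r.observe();print(o['tool_pos'],o['eef_rot'],o['wrist_force'],o['grip_width']*95)
cap('wrist'); crop('wrist',56,84,456,384,2,'w3.png'); 
E
```

```text
[ 0.46006673 -0.00988018  0.39898457] [ 3.14129101e+00 -1.78801514e-04 -2.95653939e+00] [ 0.11176807 -0.03472254 -1.57265907] 15.827819480431012
```

View pics/w3.png

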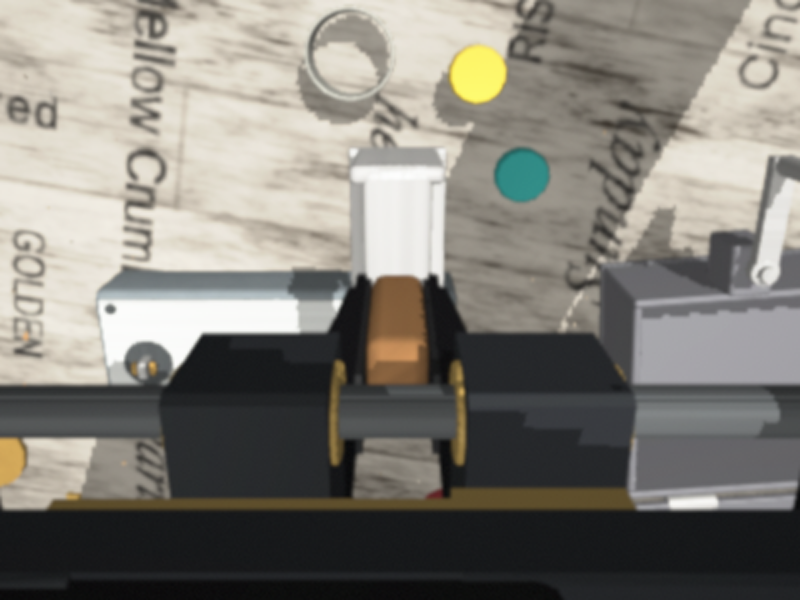

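```bash
python3 - <<'E'
from h import *
move([.45,.10,.47])
E
```

```text
shift [-0.0343  0.3657 -0.2367] turn [0. 0. 0.]
```

Emit:
step_arm(
  motion=[
    [[-0.01, 0.1, -0.1], [0, 0, 0], -1],
    [[-0.02, 0.2, -0.2], [0, 0, 0], -1],
    [[-0.034, 0.366, -0.237], [0, 0, 0], -1],
    [[-0.034, 0.366, -0.237], [0, 0, 0], -1],
    [[-0.034, 0.366, -0.237], [0, 0, 0], -1],
  ],
)

```text
time_s: 13.62
tool_pos: [0.4498, 0.0999, 0.4698]
eef_rot: [-3.141, -0.0, -2.955]
wrist_force: [0.5, -0.6, -1.6]
grip_width: 0.164
gripper_force: 45.0
```

```bash
python3 - <<'E'
from h import *
o=r.observe();print(o['tool_pos'],o['eef_rot'])
cap('wrist'); crop('wrist',0,100,400,384,2,'w4.png')
P,img=cloud('wrist'); z=P[...,2]; V,U=np.mgrid[:384,:512]
m=(abs(P[...,0]-.6)<.1)&(abs(P[...,1]+.06)<.14)
t=m&(z>.063)&(z<.08)&(img.max(-1)<60)
n,l,s,c=cv2.connectedComponentsWithStats(t.astype(np.uint8))
for i in range(1,n):
    if s[i,4]>60:
        k=l==i;q=P[k]; (x,y),rad=cv2.minEnclosingCircle((q[:,:2]*1000).astype(np.float32)); print(c[i],s[i,4],q.mean(0).round(4),(x,y,rad),np.median(q[:,2]))
t=m&(z>.038)&(z<.05); q=P[t][:,:2]; print(cv2.minAreaRect((q*1000).astype(np.float32)),np.median(z[t]))
E
```

```text
[0.44975268 0.09989647 0.46984183] [-3.14148094e+00 -4.67329485e-04 -2.95480656e+00]
[104.13853904 239.49118388] 397 [ 0.5875 -0.0877  0.0694] (588.5901489257812, -88.61138153076172, 15.896909713745117) 0.06972272208200675
[142.41813602 239.4836272 ] 397 [ 0.5776 -0.0352  0.0695] (578.7099609375, -35.86127471923828, 15.680706024169922) 0.06977155291231812
[180.62402089 239.41775457] 383 [0.5677 0.0172 0.0695] (569.1639404296875, 16.725597381591797, 15.88344955444336) 0.0698689072324577
((583.8506469726562, -62.992393493652344), (92.25054931640625, 224.05787658691406), 10.644164085388184) 0.04428226844812011
```

View pics/w4.png

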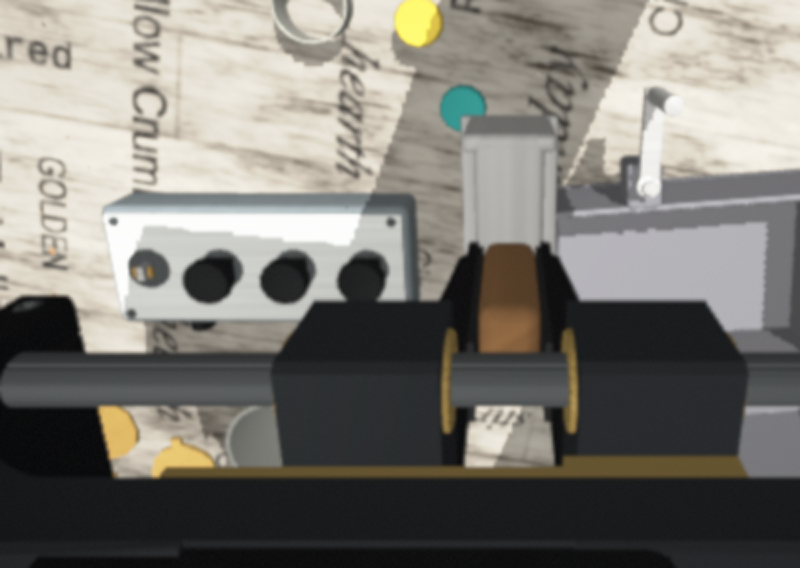

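The caps are clear at full-frame (104,239), (142,239) and (181,239), with the bare post at about (73,235). The puller is held straight. Next I measure the puller in the hand.

```bash
python3 - <<'E'
from h import *
P,img=cloud('wrist'); T=T_tool(); Q=(P-T[:3,3])@T[:3,:3]
V,U=np.mgrid[:384,:512]
m=(U>225)&(U<285)&(V>155)&(V<225)&(abs(Q[...,1])<.03)&(Q[...,2]>.12)&(Q[...,2]<.26)
z=Q[...,2]
print(np.histogram(z[m],np.arange(.12,.26,.01)))
for a,b in((.19,.206),(.222,.24)):
    k=m&(z>a)&(z<b); q=Q[k]; 
    if len(q)>5: print(a,len(q),q.mean(0).round(4),np.median(q[:,2]),q.min(0).round(4),q.max(0).round(4)); print(cv2.minAreaRect((q[:,:2]*1000).astype(np.float32)))
print(T_tool()[:3,3])
s=np.array([np.cos(np.deg2rad(10.64)),np.sin(np.deg2rad(10.64))]);y=np.array([-s[1],s[0]]);c=np.array([.5839,-.0630])
a=[np.pi,0,np.deg2rad(190.64)]
for i,yy in((3,.081),(2,.027),(1,-.027)):
    p=c+y*yy; print(i,p)
    for d,h in((-.075,.0),(-.075,-.1),(0,-.1)): 
        q=p+s*d; print(d,q.round(4)); move([*q,.40+h],a)
E
```

```text
(array([   0,    0,    0,    0,    0,    0,   55,  698, 1509,  127,  135,
        677,    0,    0]), array([0.12, 0.13, 0.14, 0.15, 0.16, 0.17, 0.18, 0.19, 0.2 , 0.21, 0.22,
       0.23, 0.24, 0.25, 0.26]))
0.19 2155 [0.0268 0.0004 0.2002] 0.20031795938629876 [ 0.0055 -0.0143  0.19  ] [0.044  0.0151 0.2059]
((24.787263870239258, 0.2655153274536133), (38.392555236816406, 29.407167434692383), 0.6005931496620178)
0.222 792 [0.0209 0.0006 0.2308] 0.2312435323051662 [-0.0075 -0.0171  0.222 ] [0.044  0.0179 0.2345]
((18.342021942138672, 0.4017772674560547), (51.404598236083984, 34.96152114868164), 0.552402913570404)
[0.44990904 0.0993673  0.46973411]
3 [0.56894436 0.01660734]
-0.075 [0.4952 0.0028]
shift [-0.0892 -0.3444  0.2324] turn [-0.     -0.0002 -0.    ]
-0.075 [0.4952 0.0028]
shift [-0.0895 -0.3444  0.5657] turn [-0.     -0.0002 -0.    ]
0 [0.5689 0.0166]
shift [-0.3395 -0.3443  0.5655] turn [-0.     -0.0002 -0.    ]
2 [ 0.57891479 -0.03646422]
-0.075 [ 0.5052 -0.0503]
shift [-0.0893 -0.5244  0.2324] turn [-0.     -0.0002 -0.    ]
-0.075 [ 0.5052 -0.0503]
shift [-0.0895 -0.5244  0.5657] turn [-0.     -0.0002 -0.    ]
0 [ 0.5789 -0.0365]
shift [-0.3395 -0.5243  0.5655] turn [-0.     -0.0002 -0.    ]
1 [ 0.58888521 -0.08953578]
-0.075 [ 0.5152 -0.1034]
shift [-0.0893 -0.7044  0.2324] turn [-0.     -0.0002 -0.    ]
-0.075 [ 0.5152 -0.1034]
shift [-0.0895 -0.7044  0.5657] turn [-0.     -0.0002 -0.    ]
0 [ 0.5889 -0.0895]
shift [-0.3395 -0.7043  0.5656] turn [-0.     -0.0002 -0.    ]
```

Emit:
step_arm(
  motion=[
    [[-0.03, -0.1, 0.05], [0, 0, 0], -1],
    [[-0.06, -0.22, 0.15], [0, 0, 0], -1],
    [[-0.12, -0.3455, 0.3], [0, 0, 0], -1],
    [[-0.12, -0.3455, 0.4], [0, 0, 0], -1],
    [[-0.12, -0.3455, 0.52], [0, 0, 0], -1],
    [[-0.12, -0.3455, 0.612], [0, 0, 0], -1],
    [[-0.12, -0.3455, 0.612], [0, 0, 0], -1],
    [[-0.12, -0.3455, 0.612], [0, 0, 0], -1],
  ],
)

```text
time_s: 14.68
tool_pos: [0.5047, 0.0037, 0.2872]
eef_rot: [-3.141, 0.001, -2.957]
wrist_force: [0.4, -0.4, -2.1]
grip_width: 0.167
gripper_force: 45.0
```

```bash
python3 - <<'E'
from h import *
o=r.observe();print(o['tool_pos'],o['eef_rot'],o['wrist_force'])
cap('scene'); crop('scene',190,150,350,270,5,'s1.png')
a=[np.pi,0,np.deg2rad(190.64)]
s=np.array([np.cos(np.deg2rad(10.64)),np.sin(np.deg2rad(10.64))]);y=np.array([-s[1],s[0]]);c=np.array([.5839,-.0630])
p=c+y*.0806-s*.001; move([*p,.286],a)
E
```

```text
[0.50468075 0.00374584 0.28722388] [-3.14146931e+00  6.23417949e-04 -2.95716434e+00] [ 0.39543348 -0.43277718 -2.11702787]
shift [-0.2151  0.001   0.0053] turn [-0.0001  0.0004 -0.0003]
```

View pics/s1.png

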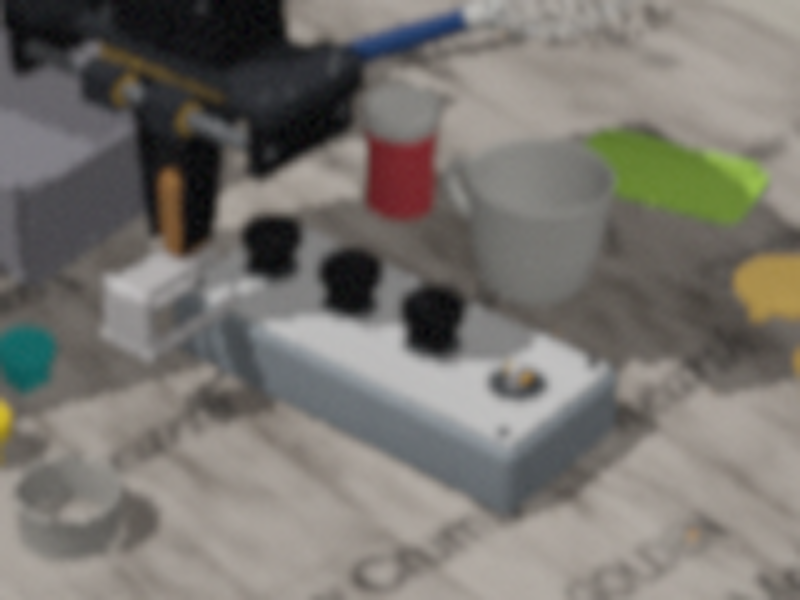

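The fork is level in front of the leftmost cap, at crop (270,245), and just above the box top. I push it in.

Emit:
step_arm(
  motion=[
    [[-0.04, 0.001, 0.003], [0, 0, 0], -1],
    [[-0.08, 0.001, 0.003], [0, 0, 0], -1],
    [[-0.12, 0.001, 0.003], [0, 0, 0], -1],
    [[-0.16, 0.001, 0.003], [0, 0, 0], -1],
    [[-0.19, 0.001, 0.003], [0, 0, 0], -1],
    [[-0.215, 0.001, 0.003], [0, 0, 0], -1],
    [[-0.215, 0.001, 0.003], [0, 0, 0], -1],
    [[-0.215, 0.001, 0.003], [0, 0, 0], -1],
  ],
)

```text
time_s: 15.72
tool_pos: [0.5675, 0.0164, 0.2856]
eef_rot: [3.141, -0.0, -2.956]
wrist_force: [0.0, 0.4, -1.8]
grip_width: 0.168
gripper_force: 45.0
```

Emit:
step_arm(
  motion=[
    [[0, 0, -0.012], [0, 0, 0], -1],
    [[0, 0, -0.024], [0, 0, 0], -1],
    [[0, 0, -0.036], [0, 0, 0], -1],
    [[0, 0, -0.048], [0, 0, 0], -1],
    [[0, 0, -0.06], [0, 0, 0], -1],
    [[0, 0, -0.072], [0, 0, 0], -1],
    [[0, 0, -0.09], [0, 0, 0], -1],
    [[0, 0, -0.12], [0, 0, 0], -1],
    [[0, 0, -0.16], [0, 0, 0], -1],
    [[0, 0, -0.2], [0, 0, 0], -1],
    [[0, 0, -0.2], [0, 0, 0], -1],
  ],
)

```text
time_s: 17.1
tool_pos: [0.5678, 0.0164, 0.3469]
eef_rot: [-3.141, 0.002, -2.956]
wrist_force: [-0.8, -0.4, -2.6]
grip_width: 0.166
gripper_force: 45.0
```

```bash
python3 - <<'E'
from h import *
o=r.observe();print(o['tool_pos'],o['eef_rot'],o['wrist_force'])
cap('scene'); crop('scene',190,110,350,230,4,'s2.png')
cap('top')
P,img=cloud('top'); z=P[...,2]
V,U=np.mgrid[:384,:512]; b=(U>=325)&(U<415)&(V>=180)&(V<260)
m=b&(img.astype(int).mean(-1)>0)
crop('top',320,180,420,260,6,'tr.png')
m=b&(z>.0075)&(z<.03); print(cv2.minAreaRect((P[m][:,:2]*1000).astype(np.float32)))
E
```

```text
[0.56779259 0.01643813 0.34686208] [-3.14110425e+00  2.02242248e-03 -2.95643445e+00] [-0.80198456 -0.36856035 -2.60699355]
((481.20025634765625, -380.2225646972656), (170.04966735839844, 196.0494842529297), 1.2771233320236206)
```

View pics/s2.png

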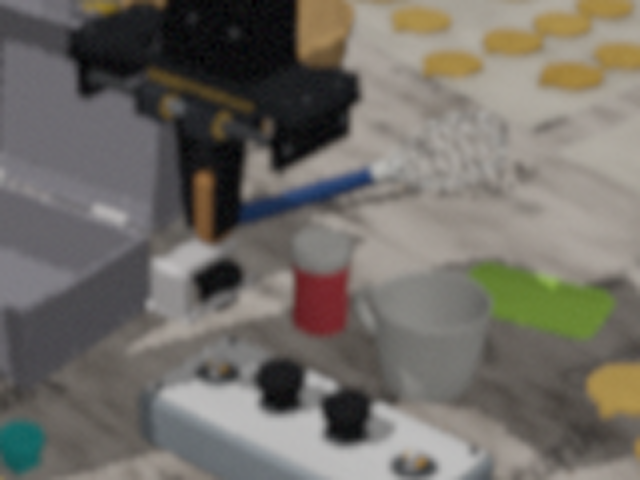

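View pics/tr.png

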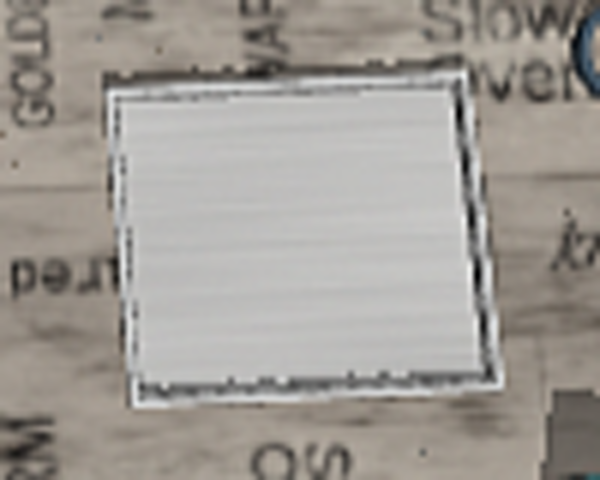

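Cap 3 hangs on the fork, its post is bare at crop (215,370), and the tray has not moved.

```bash
cat >> h.py <<'E'
def trayat():
    P,img=cloud('top'); z=P[...,2]; V,U=np.mgrid[:384,:512]
    b=(P[...,0]>.33)&(P[...,0]<.66)&(P[...,1]>-.55)&(P[...,1]<-.2)&(z>.0075)&(z<.016)
    n,l,s,c=cv2.connectedComponentsWithStats(cv2.dilate(b.astype(np.uint8),np.ones((3,3)))); i=1+s[1:,4].argmax(); m=b&(l==i)
    return cv2.minAreaRect((P[m][:,:2]*1000).astype(np.float32)),m.sum()
E
python3 - <<'E'
from h import *
print(trayat())
a=[np.pi,0,np.deg2rad(181.3)]
move([.5123,-.4295,.347],a);move([.5123,-.4295,.2455],a)
E
```

```text
(((481.20025634765625, -380.2225646972656), (170.04966735839844, 196.0494842529297), 1.2771233320236206), np.int64(466))
shift [ 0.4549 -1.4271 -0.0046] turn [0.     0.0001 0.0517]
shift [ 0.455  -1.4271  0.3338] turn [0.     0.0001 0.0517]
```

Emit:
step_arm(
  motion=[
    [[0.01, -0.04, 0], [0, 0, 0], -1],
    [[0.035, -0.11, 0], [0, 0, 0], -1],
    [[0.07, -0.21, 0], [0, 0, 0], -1],
    [[0.1, -0.32, 0], [0, 0, 0], -1],
    [[0.14, -0.43, 0], [0, 0, 0], -1],
    [[0.175, -0.54, 0], [0, 0, 0], -1],
    [[0.21, -0.65, 0], [0, 0, 0], -1],
    [[0.245, -0.76, 0], [0, 0, 0], -1],
    [[0.275, -0.86, 0], [0, 0, 0], -1],
    [[0.305, -0.95, 0], [0, 0, 0], -1],
    [[0.32, -1, 0], [0, 0, 0], -1],
  ],
)

```text
time_s: 18.58
tool_pos: [0.528, -0.2979, 0.3451]
eef_rot: [3.141, -0.001, -2.958]
wrist_force: [-0.3, 1.1, -2.3]
grip_width: 0.167
gripper_force: 45.0
```

Emit:
step_arm(
  motion=[
    [[0.02, -0.06, 0], [0, 0, 0.01], -1],
    [[0.05, -0.15, 0], [0, 0, 0.02], -1],
    [[0.08, -0.25, 0], [0, 0, 0.035], -1],
    [[0.11, -0.34, 0], [0, 0, 0.045], -1],
    [[0.13, -0.41, 0], [0, 0, 0.0517], -1],
    [[0.135, -0.427, 0], [0, 0, 0.0517], -1],
    [[0.135, -0.427, 0.1], [0, 0, 0.0517], -1],
    [[0.135, -0.427, 0.2], [0, 0, 0.0517], -1],
    [[0.135, -0.427, 0.27], [0, 0, 0.0517], -1],
    [[0.135, -0.427, 0.3], [0, 0, 0.0517], -1],
    [[0.135, -0.427, 0.32], [0, 0, 0.0517], -1],
    [[0.135, -0.427, 0.334], [0, 0, 0.0517], -1],
  ],
)

```text
time_s: 20.08
tool_pos: [0.5126, -0.4294, 0.2459]
eef_rot: [-3.141, 0.001, -3.119]
wrist_force: [0.3, -0.0, -1.7]
grip_width: 0.167
gripper_force: 45.0
```

```bash
python3 - <<'E'
from h import *
o=r.observe();print(o['tool_pos'],o['eef_rot'],o['wrist_force'])
cap('scene'); crop('scene',210,150,410,370,3,'s3.png')
E
```

```text
[ 0.51256221 -0.42942282  0.24585481] [-3.14098309e+00  7.69367590e-04 -3.11867729e+00] [ 0.2959872  -0.03934608 -1.70012029]
```

View pics/s3.png

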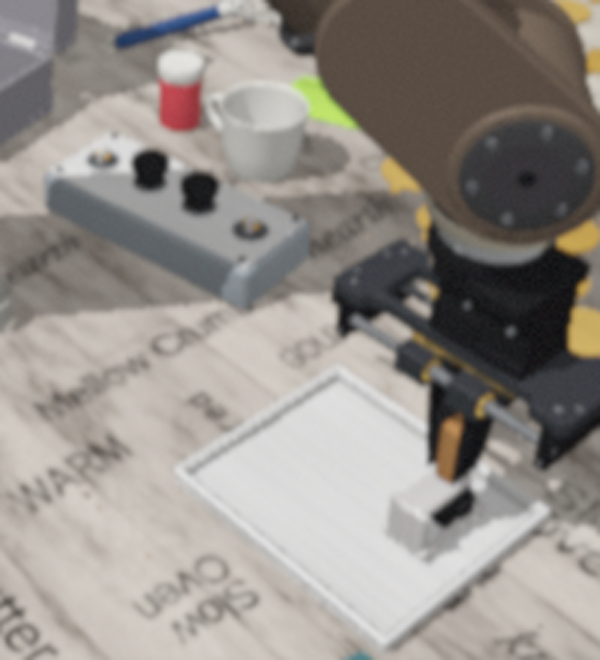

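Cap 3 sits in the fork inside the tray, at crop (455,508), and the wrist force shows its weight is off the tool. I withdraw.

Emit:
step_arm(
  motion=[
    [[0.03, 0, 0], [0, 0, 0], -1],
    [[0.06, 0, 0], [0, 0, 0], -1],
    [[0.09, 0, 0], [0, 0, 0], -1],
    [[0.12, 0, 0], [0, 0, 0], -1],
    [[0.15, 0, 0], [0, 0, 0], -1],
    [[0.15, 0, 0], [0, 0, 0], -1],
    [[0.15, 0, -0.1], [0, 0, 0], -1],
    [[0.15, 0, -0.25], [0, 0, 0], -1],
    [[0.15, 0.1, -0.33], [0, 0, -0.01], -1],
    [[0.15, 0.25, -0.33], [0, 0, -0.03], -1],
    [[0.15, 0.4, -0.33], [0, 0, -0.0517], -1],
    [[0.15, 0.4, -0.33], [0, 0, -0.0517], -1],
  ],
)

```text
time_s: 21.62
tool_pos: [0.4648, -0.3081, 0.3448]
eef_rot: [3.141, -0.0, -2.953]
wrist_force: [0.1, -0.1, -1.0]
grip_width: 0.166
gripper_force: 45.0
```

```bash
cat >> h.py <<'E'
def todo(yy):
    a=[np.pi,0,np.deg2rad(190.64)]
    s=np.array([np.cos(np.deg2rad(10.64)),np.sin(np.deg2rad(10.64))]);y=np.array([-s[1],s[0]]);c=np.array([.5839,-.0630])
    p=c+y*(yy-.0004)-s*.001
    move([*(p-s*.065),.345],a);move([*(p-s*.065),.286],a);move([*p,.286],a)
def caps():
    cap('top'); (c,s,a),n=trayat(); print('tray',c,s,a)
    P,img=cloud('top'); z=P[...,2]
    t=(abs(P[...,0]-c[0]/1e3)<.09)&(abs(P[...,1]-c[1]/1e3)<.1)&(z>.02)&(z<.045)&(img.max(-1)<70)
    n,l,s,cc=cv2.connectedComponentsWithStats(t.astype(np.uint8))
    for i in range(1,n):
        if s[i,4]>15: print('cap',s[i,4],P[l==i].mean(0).round(3))
E
python3 - <<'E'
from h import *
o=r.observe();print(o['tool_pos'],o['wrist_force'],o['grip_width']*95)
caps(); todo(.027)
E
```

```text
[ 0.46478514 -0.30807801  0.34481294] [ 0.07120384 -0.05710843 -1.02848925] 15.753088954590487
tray (546.4956665039062, -308.9991455078125) (36.14897918701172, 55.74030303955078) 1.3515386581420898
shift [-3.222e-01  8.228e-01 -7.000e-04] turn [-0.0002  0.0002  0.0004]
shift [-0.3221  0.8229  0.196 ] turn [-0.0002  0.0002  0.0004]
shift [-0.5387  0.8226  0.1961] turn [-0.0002  0.0002  0.0004]
```

Emit:
step_arm(
  motion=[
    [[-0.06, 0.15, 0], [0, 0, 0], -1],
    [[-0.12, 0.3, 0], [0, 0, 0], -1],
    [[-0.18, 0.45, 0], [0, 0, 0], -1],
    [[-0.24, 0.6, 0], [0, 0, 0], -1],
    [[-0.3, 0.75, 0], [0, 0, 0], -1],
    [[-0.322, 0.8228, 0], [0, 0, 0], -1],
    [[-0.322, 0.8228, 0.1], [0, 0, 0], -1],
    [[-0.322, 0.8228, 0.196], [0, 0, 0], -1],
    [[-0.322, 0.8228, 0.196], [0, 0, 0], -1],
    [[-0.322, 0.8228, 0.196], [0, 0, 0], -1],
  ],
)

```text
time_s: 22.92
tool_pos: [0.5147, -0.0507, 0.2863]
eef_rot: [-3.141, 0.001, -2.957]
wrist_force: [-0.1, 0.1, -1.3]
grip_width: 0.165
gripper_force: 45.0
```

```bash
python3 - <<'E'
from h import *
caps(); todo(.027)
E
```

```text
tray (481.2091064453125, -380.3729248046875) (170.18557739257812, 196.35272216796875) 1.3161468505859375
cap 87 [ 0.514 -0.429  0.028]
shift [ 0.0005  0.0052 -0.1947] turn [-0.0002  0.0005 -0.0004]
shift [0.0008 0.0053 0.002 ] turn [-0.0002  0.0005 -0.0004]
shift [-0.2159  0.0055  0.0023] turn [-0.0002  0.0005 -0.0004]
```

Cap 3 is upright in the tray. Now cap 2.

Emit:
step_arm(
  motion=[
    [[-0.04, 0.004, 0.002], [0, 0, 0], -1],
    [[-0.08, 0.004, 0.002], [0, 0, 0], -1],
    [[-0.12, 0.004, 0.002], [0, 0, 0], -1],
    [[-0.16, 0.004, 0.002], [0, 0, 0], -1],
    [[-0.19, 0.004, 0.002], [0, 0, 0], -1],
    [[-0.215, 0.004, 0.002], [0, 0, 0], -1],
    [[-0.215, 0.004, 0.002], [0, 0, 0], -1],
    [[-0.215, 0.004, 0.002], [0, 0, 0], -1],
  ],
)

```text
time_s: 23.98
tool_pos: [0.5771, -0.0371, 0.285]
eef_rot: [3.141, -0.0, -2.956]
wrist_force: [-0.5, 0.3, -1.6]
grip_width: 0.169
gripper_force: 45.0
```

Emit:
step_arm(
  motion=[
    [[0, 0, -0.012], [0, 0, 0], -1],
    [[0, 0, -0.024], [0, 0, 0], -1],
    [[0, 0, -0.036], [0, 0, 0], -1],
    [[0, 0, -0.048], [0, 0, 0], -1],
    [[0, 0, -0.06], [0, 0, 0], -1],
    [[0, 0, -0.072], [0, 0, 0], -1],
    [[0, 0, -0.09], [0, 0, 0], -1],
    [[0, 0, -0.12], [0, 0, 0], -1],
    [[0, 0, -0.16], [0, 0, 0], -1],
    [[0, 0, -0.2], [0, 0, 0], -1],
    [[0, 0, -0.2], [0, 0, 0], -1],
  ],
)

```text
time_s: 25.35
tool_pos: [0.5774, -0.0371, 0.3463]
eef_rot: [-3.141, 0.002, -2.956]
wrist_force: [0.6, -0.3, -3.2]
grip_width: 0.168
gripper_force: 45.0
```

```bash
python3 - <<'E'
from h import *
caps()
a=[np.pi,0,np.deg2rad(181.3)]
move([.5112,-.3795,.347],a);move([.5112,-.3795,.2455],a)
cap('scene'); P,img=cloud('scene')
t=(P[...,2]>.06)&(abs(P[...,0]-.59)<.06)&(P[...,1]<.04)&(P[...,1]>-.17)&(img.max(-1)<60)
n,l,s,cc=cv2.connectedComponentsWithStats(t.astype(np.uint8))
for i in range(1,n):
    if s[i,4]>10: print(s[i,4],P[l==i].mean(0).round(3))
E
```

```text
tray (481.3726806640625, -380.11798095703125) (170.37969970703125, 195.9713897705078) 1.1537930965423584
cap 87 [ 0.514 -0.429  0.028]
shift [ 0.4266 -1.0814 -0.005 ] turn [-0.0001  0.0003  0.0517]
shift [ 0.4269 -1.0813  0.3334] turn [-0.0001  0.0003  0.0517]
1495 [ 0.559 -0.094  0.43 ]
36 [0.546 0.013 0.403]
2356 [ 0.568 -0.062  0.277]
53 [ 0.541 -0.025  0.251]
75 [ 0.577 -0.044  0.122]
91 [ 0.587 -0.095  0.07 ]
```

Cap 2 is on the fork (head at z 0.122) and cap 1 is still seated. On to the tray.

Emit:
step_arm(
  motion=[
    [[0.015, -0.04, 0], [0, 0, 0], -1],
    [[0.04, -0.11, 0], [0, 0, 0], -1],
    [[0.08, -0.21, 0], [0, 0, 0], -1],
    [[0.12, -0.32, 0], [0, 0, 0], -1],
    [[0.17, -0.43, 0], [0, 0, 0], -1],
    [[0.21, -0.54, 0], [0, 0, 0], -1],
    [[0.25, -0.64, 0], [0, 0, 0], -1],
    [[0.27, -0.7, 0], [0, 0, 0], -1],
    [[0.28, -0.72, 0], [0, 0, 0], -1],
  ],
)

```text
time_s: 26.58
tool_pos: [0.5343, -0.2658, 0.3447]
eef_rot: [3.141, -0.0, -2.958]
wrist_force: [-0.2, 0.3, -1.0]
grip_width: 0.166
gripper_force: 45.0
```

Emit:
step_arm(
  motion=[
    [[0.02, -0.05, 0], [0, 0, 0.01], -1],
    [[0.05, -0.13, 0], [0, 0, 0.02], -1],
    [[0.09, -0.22, 0], [0, 0, 0.035], -1],
    [[0.12, -0.3, 0], [0, 0, 0.045], -1],
    [[0.14, -0.35, 0], [0, 0, 0.0517], -1],
    [[0.1468, -0.3614, 0], [0, 0, 0.0517], -1],
    [[0.1468, -0.3614, 0.1], [0, 0, 0.0517], -1],
    [[0.1468, -0.3614, 0.2], [0, 0, 0.0517], -1],
    [[0.1468, -0.3614, 0.27], [0, 0, 0.0517], -1],
    [[0.1468, -0.3614, 0.3], [0, 0, 0.0517], -1],
    [[0.1468, -0.3614, 0.32], [0, 0, 0.0517], -1],
    [[0.1468, -0.3614, 0.333], [0, 0, 0.0517], -1],
  ],
)

```text
time_s: 28.08
tool_pos: [0.5114, -0.3795, 0.2455]
eef_rot: [-3.141, 0.001, -3.119]
wrist_force: [0.7, -0.4, -0.9]
grip_width: 0.165
gripper_force: 45.0
```

Emit:
step_arm(
  motion=[
    [[0, 0, 0], [0, 0, 0], -1],
    [[0.03, 0, 0], [0, 0, 0], -1],
    [[0.06, 0, 0], [0, 0, 0], -1],
    [[0.09, 0, 0], [0, 0, 0], -1],
    [[0.12, 0, 0], [0, 0, 0], -1],
    [[0.15, 0, 0], [0, 0, 0], -1],
    [[0.15, 0, 0], [0, 0, 0], -1],
    [[0.15, 0, -0.1], [0, 0, 0], -1],
    [[0.15, 0, -0.25], [0, 0, 0], -1],
    [[0.15, 0.1, -0.33], [0, 0, -0.02], -1],
    [[0.15, 0.25, -0.33], [0, 0, -0.0517], -1],
    [[0.15, 0.25, -0.33], [0, 0, -0.0517], -1],
  ],
)

```text
time_s: 29.58
tool_pos: [0.4645, -0.3033, 0.3447]
eef_rot: [3.141, 0.0, -2.953]
wrist_force: [0.1, -0.8, -2.7]
grip_width: 0.169
gripper_force: 45.0
```

```bash
python3 - <<'E'
from h import *
todo(-.027)
E
```

```text
shift [-0.3206  0.6215 -0.0008] turn [0.0001 0.0001 0.0009]
shift [-0.3206  0.6215  0.1959] turn [0.0001 0.0001 0.0009]
shift [-0.5372  0.6209  0.196 ] turn [0.0001 0.0001 0.0009]
```

Emit:
step_arm(
  motion=[
    [[-0.08, 0.15, 0], [0, 0, 0], -1],
    [[-0.16, 0.3, 0], [0, 0, 0], -1],
    [[-0.24, 0.45, 0], [0, 0, 0], -1],
    [[-0.3, 0.58, 0], [0, 0, 0], -1],
    [[-0.322, 0.623, 0], [0, 0, 0], -1],
    [[-0.322, 0.623, 0], [0, 0, 0], -1],
    [[-0.322, 0.623, 0.1], [0, 0, 0], -1],
    [[-0.322, 0.623, 0.196], [0, 0, 0], -1],
    [[-0.322, 0.623, 0.196], [0, 0, 0], -1],
    [[-0.322, 0.623, 0.196], [0, 0, 0], -1],
  ],
)

```text
time_s: 30.82
tool_pos: [0.5253, -0.105, 0.2861]
eef_rot: [-3.141, 0.001, -2.958]
wrist_force: [0.5, 0.9, -0.6]
grip_width: 0.167
gripper_force: 45.0
```

```bash
python3 - <<'E'
from h import *
caps(); todo(-.027)
E
```

```text
tray (481.06866455078125, -380.4144287109375) (169.74720764160156, 196.32618713378906) 1.1837196350097656
cap 88 [ 0.514 -0.379  0.028]
cap 86 [ 0.514 -0.429  0.028]
shift [ 0.002   0.0095 -0.1954] turn [-0.0002  0.0005 -0.0004]
shift [0.0023 0.0096 0.0013] turn [-0.0002  0.0005 -0.0004]
shift [-0.2144  0.0099  0.0016] turn [-0.0002  0.0005 -0.0004]
```

Emit:
step_arm(
  motion=[
    [[0, 0.009, 0.001], [0, 0, 0], -1],
    [[-0.04, 0.009, 0.001], [0, 0, 0], -1],
    [[-0.08, 0.009, 0.001], [0, 0, 0], -1],
  ],
)

```text
time_s: 31.25
tool_pos: [0.5492, -0.0968, 0.2855]
eef_rot: [-3.141, 0.001, -2.956]
wrist_force: [0.1, 0.4, -0.5]
grip_width: 0.169
gripper_force: 45.0
```

```bash
python3 - <<'E'
from h import *
todo(-.027)
E
```

```text
shift [ 0.0853 -0.0022 -0.1986] turn [-0.0001  0.0003 -0.0001]
shift [ 0.0855 -0.0021 -0.0019] turn [-0.0001  0.0003 -0.0001]
shift [-0.1312 -0.002  -0.0017] turn [-0.0001  0.0003 -0.0001]
```

Emit:
step_arm(
  motion=[
    [[-0.03, 0, 0], [0, 0, 0], -1],
    [[-0.06, -0.001, 0], [0, 0, 0], -1],
    [[-0.09, -0.001, 0], [0, 0, 0], -1],
    [[-0.115, -0.001, 0], [0, 0, 0], -1],
    [[-0.131, -0.001, 0], [0, 0, 0], -1],
    [[-0.131, -0.001, 0], [0, 0, 0], -1],
    [[-0.131, -0.001, 0], [0, 0, 0], -1],
  ],
)

```text
time_s: 32.12
tool_pos: [0.5866, -0.0901, 0.285]
eef_rot: [3.141, -0.0, -2.957]
wrist_force: [0.1, -0.4, -0.8]
grip_width: 0.169
gripper_force: 45.0
```

Emit:
step_arm(
  motion=[
    [[0, 0, -0.012], [0, 0, 0], -1],
    [[0, 0, -0.024], [0, 0, 0], -1],
    [[0, 0, -0.036], [0, 0, 0], -1],
    [[0, 0, -0.048], [0, 0, 0], -1],
    [[0, 0, -0.06], [0, 0, 0], -1],
    [[0, 0, -0.072], [0, 0, 0], -1],
    [[0, 0, -0.09], [0, 0, 0], -1],
    [[0, 0, -0.12], [0, 0, 0], -1],
    [[0, 0, -0.16], [0, 0, 0], -1],
    [[0, 0, -0.2], [0, 0, 0], -1],
    [[0, 0, -0.2], [0, 0, 0], -1],
  ],
)

```text
time_s: 33.5
tool_pos: [0.5869, -0.0901, 0.3463]
eef_rot: [-3.141, 0.002, -2.956]
wrist_force: [-0.5, -0.2, -2.9]
grip_width: 0.164
gripper_force: 45.0
```

```bash
python3 - <<'E'
from h import *
caps()
a=[np.pi,0,np.deg2rad(181.3)]
move([.5101,-.3295,.347],a);move([.5101,-.3295,.2455],a)
cap('scene'); P,img=cloud('scene')
t=(P[...,2]>.06)&(P[...,2]<.2)&(abs(P[...,0]-.59)<.06)&(P[...,1]<.04)&(P[...,1]>-.17)&(img.max(-1)<60)
n,l,s,cc=cv2.connectedComponentsWithStats(t.astype(np.uint8))
for i in range(1,n):
    if s[i,4]>10: print(s[i,4],P[l==i].mean(0).round(3))
E
```

```text
tray (481.02069091796875, -380.50311279296875) (169.57223510742188, 195.48899841308594) 1.283919334411621
cap 87 [ 0.513 -0.379  0.028]
cap 87 [ 0.514 -0.429  0.028]
shift [ 0.3982 -0.7376 -0.0049] turn [-0.0001  0.0003  0.0517]
shift [ 0.3985 -0.7374  0.3335] turn [-0.0001  0.0003  0.0517]
44 [ 0.578 -0.083  0.185]
87 [ 0.585 -0.106  0.18 ]
79 [ 0.587 -0.097  0.121]
```

Emit:
step_arm(
  motion=[
    [[0.02, -0.04, 0], [0, 0, 0], -1],
    [[0.05, -0.1, 0], [0, 0, 0.01], -1],
    [[0.1, -0.19, 0], [0, 0, 0.015], -1],
    [[0.15, -0.29, 0], [0, 0, 0.02], -1],
    [[0.2, -0.39, 0], [0, 0, 0.03], -1],
    [[0.26, -0.49, 0], [0, 0, 0.04], -1],
    [[0.32, -0.59, 0], [0, 0, 0.0517], -1],
    [[0.36, -0.67, 0], [0, 0, 0.0517], -1],
    [[0.385, -0.72, 0], [0, 0, 0.0517], -1],
    [[0.3983, -0.7375, 0], [0, 0, 0.0517], -1],
    [[0.3983, -0.7375, 0], [0, 0, 0.0517], -1],
    [[0.3983, -0.7375, 0], [0, 0, 0.0517], -1],
  ],
)

```text
time_s: 35.1
tool_pos: [0.5104, -0.3289, 0.345]
eef_rot: [3.141, 0.0, -3.118]
wrist_force: [0.3, 0.2, -1.6]
grip_width: 0.167
gripper_force: 45.0
```

Emit:
step_arm(
  motion=[
    [[0, 0, 0.1], [0, 0, 0], -1],
    [[0, 0, 0.2], [0, 0, 0], -1],
    [[0, 0, 0.27], [0, 0, 0], -1],
    [[0, 0, 0.3], [0, 0, 0], -1],
    [[0, 0, 0.32], [0, 0, 0], -1],
    [[0, 0, 0.334], [0, 0, 0], -1],
    [[0, 0, 0.334], [0, 0, 0], -1],
  ],
)

```text
time_s: 35.98
tool_pos: [0.5102, -0.3295, 0.2451]
eef_rot: [-3.141, 0.0, -3.119]
wrist_force: [0.4, -0.4, -1.2]
grip_width: 0.165
gripper_force: 45.0
```

Emit:
step_arm(
  motion=[
    [[0, 0, 0], [0, 0, 0], -1],
    [[0.03, 0, 0], [0, 0, 0], -1],
    [[0.06, 0, 0], [0, 0, 0], -1],
    [[0.09, 0, 0], [0, 0, 0], -1],
    [[0.12, 0, 0], [0, 0, 0], -1],
    [[0.15, 0, 0], [0, 0, 0], -1],
    [[0.15, 0, 0], [0, 0, 0], -1],
    [[0.15, 0, -0.1], [0, 0, 0], -1],
    [[0.15, 0, -0.25], [0, 0, 0], -1],
    [[0.15, 0.05, -0.4], [0, 0, 0], -1],
    [[0.15, 0.25, -0.5], [0, 0, 0], -1],
    [[0.15, 0.45, -0.5], [0, 0, 0], -1],
  ],
)

```text
time_s: 37.48
tool_pos: [0.462, -0.1962, 0.3967]
eef_rot: [-3.14, 0.004, -3.12]
wrist_force: [1.6, -0.2, -2.2]
grip_width: 0.164
gripper_force: 45.0
```

```bash
python3 - <<'E'
from h import *
o=r.observe();print(o['tool_pos'],o['eef_rot'])
a=[np.pi,0,np.deg2rad(180.7)]
move([.5342,.2187,.40],a)
E
```

```text
[ 0.46203852 -0.19617765  0.39670105] [-3.13957819  0.00364906 -3.12026538]
shift [-0.27    1.3775 -0.0128] turn [-0.0006  0.0012  0.0029]
```

Emit:
step_arm(
  motion=[
    [[0, 0.12, 0], [0, 0, 0], -1],
    [[-0.05, 0.25, 0], [0, 0, 0], -1],
    [[-0.08, 0.38, 0], [0, 0, 0], -1],
    [[-0.1, 0.51, 0], [0, 0, 0], -1],
    [[-0.14, 0.64, 0], [0, 0, 0], -1],
    [[-0.18, 0.77, 0], [0, 0, 0], -1],
    [[-0.22, 0.9, 0], [0, 0, 0], -1],
    [[-0.25, 1, 0], [0, 0, 0], -1],
    [[-0.27, 1, 0], [0, 0, 0], -1],
    [[-0.27, 1, 0], [0, 0, 0], -1],
  ],
)

```text
time_s: 38.72
tool_pos: [0.5365, 0.1042, 0.3947]
eef_rot: [-3.141, -0.0, -3.119]
wrist_force: [-0.8, -1.1, -1.5]
grip_width: 0.168
gripper_force: 45.0
```

```bash
python3 - <<'E'
from h import *
caps()
a=[np.pi,0,np.deg2rad(180.7)]
move([.5342,.2187,.40],a);move([.5342,.2187,.2415],a)
E
```

```text
tray (481.3014221191406, -380.4936218261719) (170.20993041992188, 196.4153289794922) 1.090857982635498
cap 88 [ 0.514 -0.379  0.028]
cap 89 [ 0.514 -0.429  0.028]
cap 87 [ 0.513 -0.329  0.028]
shift [-0.0016  0.3828 -0.0178] turn [-0.     -0.0001  0.0032]
shift [-0.0017  0.3828  0.5105] turn [-0.     -0.0001  0.0032]
```

All three caps are in the tray. Returning the puller to its spot in the case.

Emit:
step_arm(
  motion=[
    [[0, 0.1, 0], [0, 0, 0.003], -1],
    [[0, 0.25, 0], [0, 0, 0.003], -1],
    [[0, 0.383, 0], [0, 0, 0.003], -1],
    [[0, 0.383, 0], [0, 0, 0.003], -1],
    [[0, 0.383, 0.1], [0, 0, 0.003], -1],
    [[0, 0.383, 0.25], [0, 0, 0.003], -1],
    [[0, 0.383, 0.38], [0, 0, 0.003], -1],
    [[0, 0.383, 0.45], [0, 0, 0.003], -1],
    [[0, 0.383, 0.49], [0, 0, 0.003], -1],
    [[0, 0.383, 0.505], [0, 0, 0.003], -1],
    [[0, 0.383, 0.51], [0, 0, 0.003], -1],
    [[0, 0.383, 0.51], [0, 0, 0.003], -1],
  ],
)

```text
time_s: 40.28
tool_pos: [0.5338, 0.2194, 0.2425]
eef_rot: [3.141, 0.001, -3.128]
wrist_force: [0.5, -0.5, -1.9]
grip_width: 0.17
gripper_force: 45.0
```

Emit:
step_arm(
  motion=[
    [[0, 0, 0.004], [0, 0, 0], -1],
    [[0, 0, 0.005], [0, 0, 0], -1],
    [[0, 0, 0.005], [0, 0, 0], -0.6],
    [[0, 0, 0.005], [0, 0, 0], -0.4],
    [[0, 0, 0.005], [0, 0, 0], -0.2],
    [[0, 0, 0.005], [0, 0, 0], -0.1],
    [[0, 0, -0.05], [0, 0, 0], -0.1],
    [[0, 0, -0.15], [0, 0, 0], -0.1],
    [[0, 0, -0.3], [0, 0, 0], -0.1],
    [[0, 0, -0.5], [0, 0, 0], -0.1],
    [[0, 0, -0.7], [0, 0, 0], -0.1],
    [[0, 0, -0.7], [0, 0, 0], -0.1],
  ],
)

```text
time_s: 41.78
tool_pos: [0.5331, 0.2193, 0.4575]
eef_rot: [3.139, 0.009, -3.128]
wrist_force: [-0.5, -0.7, 0.0]
grip_width: 0.452
gripper_force: 0.0
```

```bash
python3 - <<'E'
from h import *
o=r.observe();print(o['tool_pos'],o['eef_rot'],o['grip_width'])
cap('scene'); crop('scene',120,90,280,210,4,'s4.png'); cap('wrist')
P,img=cloud('wrist'); z=P[...,2]
m=(abs(P[...,0]-.534)<.03)&(abs(P[...,1]-.219)<.03)&(z>.08)&(z<.1); q=P[m]
if m.any(): print(m.sum(),q.mean(0),q[:,2].max())
a=[np.pi,0,np.deg2rad(195.06)]
c=np.array([.5388,.2520]);e=np.array([.9657,.2598])
k=c+e*(.07+.0855)
move([*k,.46],a);move([*k,.342],a)
E
```

```text
[0.53314297 0.2193363  0.45748284] [ 3.13918352  0.00884171 -3.12819978] 0.45219571332383474
231 [0.53376709 0.21937862 0.08733785] 0.09044146112133306
shift [-0.5229  0.2368 -0.0238] turn [ 0.0001  0.0004 -0.0794]
shift [-0.5224  0.2367  0.3695] turn [ 0.0001  0.0004 -0.0794]
```

View pics/s4.png

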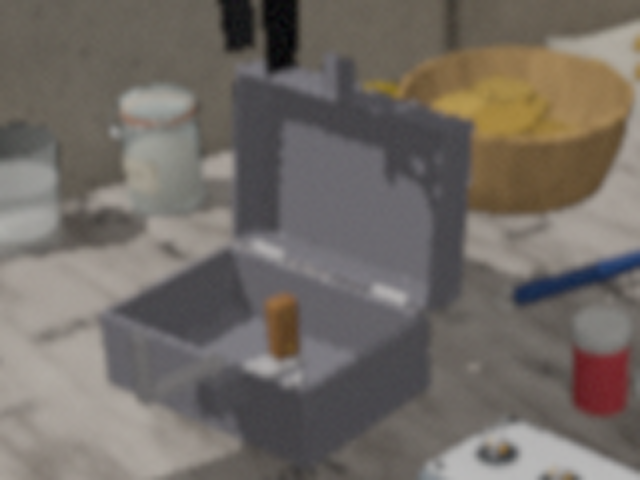

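The puller stands upright in the case at crop (283,330) and the lid is fully open. Next I regrip the lid handle.

Emit:
step_arm(
  motion=[
    [[-0.1, 0.05, -0.024], [0, 0, -0.02], 0.2],
    [[-0.22, 0.1, -0.024], [0, 0, -0.05], 0.2],
    [[-0.35, 0.16, -0.024], [0, 0, -0.0794], 0.2],
    [[-0.46, 0.21, -0.024], [0, 0, -0.0794], 0.2],
    [[-0.5225, 0.2368, -0.024], [0, 0, -0.0794], 0.2],
    [[-0.5225, 0.2368, -0.024], [0, 0, -0.0794], 0.2],
    [[-0.5225, 0.2368, 0.1], [0, 0, -0.0794], 0.2],
    [[-0.5225, 0.2368, 0.22], [0, 0, -0.0794], 0.2],
    [[-0.5225, 0.2368, 0.32], [0, 0, -0.0794], 0.2],
    [[-0.5225, 0.2368, 0.367], [0, 0, -0.0794], 0.2],
    [[-0.5225, 0.2368, 0.367], [0, 0, -0.0794], 0.2],
    [[-0.5225, 0.2368, 0.367], [0, 0, -0.0794], 0.2],
  ],
)

```text
time_s: 43.38
tool_pos: [0.6895, 0.2925, 0.3431]
eef_rot: [3.141, 0.002, -2.879]
wrist_force: [0.7, 0.7, -0.0]
grip_width: 0.599
gripper_force: 0.0
```

Emit:
step_arm(
  motion=[
    [[0, 0, 0], [0, 0, 0], -1],
    [[0, 0, 0], [0, 0, 0], -1],
    [[0, 0, 0], [0, 0, 0], -1],
    [[0, 0, 0], [0, 0, 0], -1],
  ],
  squeeze=20,
)

```text
time_s: 43.88
tool_pos: [0.6894, 0.2927, 0.3419]
eef_rot: [3.141, 0.0, -2.879]
wrist_force: [-0.8, 0.5, 0.8]
grip_width: 0.293
gripper_force: 20.0
```

```bash
python3 - <<'E'
from h import *
o=r.observe();p=o['tool_pos'];print(p,o['eef_rot'],o['wrist_force'],o['grip_width'])
c=np.array([.5388,.2520]);e=np.array([.9657,.2598]); T=T_tool()[:3,:3]
def kp(t):
    a=np.arctan2(.064,.124)+t; return np.array([*(c+e*(.07-.1395*np.cos(a))),.062+.1395*np.sin(a)])
g=p-[0,0,.171]; print((kp(1.75)-g).round(4))
for t in np.linspace(1.75,0,23)[1:]: print(round(t,2),(T.T@(kp(t)-kp(1.75))/.3).round(3))
E
```

```text
[0.6894034  0.29265356 0.3418913 ] [ 3.14122910e+00  2.89072103e-04 -2.87883054e+00] [-0.82879937  0.51101532  0.82746287] 0.29270667803140166
[-0.0009 -0.0004  0.0017]
1.67 [ 0.03   0.    -0.021]
1.59 [ 0.062  0.    -0.04 ]
1.51 [ 0.095  0.    -0.057]
1.43 [ 0.13  0.   -0.07]
1.35 [ 0.165  0.    -0.081]
1.27 [ 0.201  0.    -0.089]
1.19 [ 0.238  0.    -0.094]
1.11 [ 0.275  0.    -0.096]
1.03 [ 0.311  0.    -0.096]
0.95 [ 0.348  0.    -0.092]
0.88 [ 0.385  0.    -0.085]
0.8 [ 0.42   0.    -0.076]
0.72 [ 0.455  0.    -0.064]
0.64 [ 0.489 -0.    -0.049]
0.56 [ 0.522 -0.    -0.031]
0.48 [ 0.553 -0.    -0.011]
0.4 [ 0.582 -0.     0.012]
0.32 [ 0.609 -0.     0.037]
0.24 [ 0.635 -0.     0.063]
0.16 [ 0.658 -0.     0.092]
0.08 [ 0.679 -0.     0.123]
0.0 [ 0.697 -0.     0.155]
```

Emit:
step_arm(
  motion=[
    [[0.03, 0, -0.021], [0, 0, 0], -1],
    [[0.062, 0, -0.04], [0, 0, 0], -1],
    [[0.095, 0, -0.057], [0, 0, 0], -1],
    [[0.13, 0, -0.07], [0, 0, 0], -1],
    [[0.165, 0, -0.081], [0, 0, 0], -1],
    [[0.201, 0, -0.089], [0, 0, 0], -1],
    [[0.238, 0, -0.094], [0, 0, 0], -1],
    [[0.275, 0, -0.096], [0, 0, 0], -1],
    [[0.311, 0, -0.096], [0, 0, 0], -1],
    [[0.348, 0, -0.092], [0, 0, 0], -1],
    [[0.385, 0, -0.085], [0, 0, 0], -1],
  ],
)

```text
time_s: 45.25
tool_pos: [0.5775, 0.2623, 0.3679]
eef_rot: [3.142, 0.002, -2.879]
wrist_force: [4.1, 2.6, -9.1]
grip_width: 0.293
gripper_force: 20.0
```

Emit:
step_arm(
  motion=[
    [[0.035, 0, 0.009], [0, 0, 0], -1],
    [[0.07, 0, 0.021], [0, 0, 0], -1],
    [[0.104, 0, 0.036], [0, 0, 0], -1],
    [[0.137, 0, 0.054], [0, 0, 0], -1],
    [[0.168, 0, 0.074], [0, 0, 0], -1],
    [[0.197, 0, 0.097], [0, 0, 0], -1],
    [[0.224, 0, 0.122], [0, 0, 0], -1],
    [[0.25, 0, 0.148], [0, 0, 0], -1],
    [[0.273, 0, 0.177], [0, 0, 0], -1],
    [[0.294, 0, 0.208], [0, 0, 0], -1],
    [[0.312, 0, 0.24], [0, 0, 0], -1],
    [[0.312, 0, 0.242], [0, 0, 0], -1],
  ],
)

```text
time_s: 46.75
tool_pos: [0.4871, 0.238, 0.2941]
eef_rot: [-3.141, -0.001, -2.879]
wrist_force: [-3.8, -4.9, 10.1]
grip_width: 0.293
gripper_force: 20.0
```

```bash
python3 - <<'E'
from h import *
p=r.observe()['tool_pos']
c=np.array([.5388,.2520]);e=np.array([.9657,.2598])
d=(p[:2]-c)@e-.07; h=p[2]-.171-.062+.002
print(p,d,h,np.arctan2(h,-d)-np.arctan2(.064,.124))
E
```

```text
[0.48708907 0.237999   0.29407323] -0.12357470155015714 0.06307323299404413 -0.004529939824480078
```

```bash
python3 - <<'E'
from h import *
move([.4035,.1838,.36],[np.pi,0,np.deg2rad(195.06)]);move([.4035,.1838,.277])
E
```

```text
shift [ 0.3162 -0.1021 -0.2194] turn [-0.0001 -0.0003  0.    ]
shift [ 0.3159 -0.102   0.0573] turn [0. 0. 0.]
```

Emit:
step_arm(
  motion=[
    [[0, 0, 0], [0, 0, 0], 0],
    [[0, 0, 0], [0, 0, 0], 0.2],
    [[0, 0, 0], [0, 0, 0], 0.2],
    [[0, 0, -0.1], [0, 0, 0], 0.2],
    [[0, 0, -0.22], [0, 0, 0], 0.2],
    [[0.15, -0.05, -0.22], [0, 0, 0], 0],
    [[0.316, -0.102, -0.22], [0, 0, 0], -0.16],
    [[0.316, -0.102, -0.22], [0, 0, 0], -0.16],
    [[0.316, -0.102, -0.1], [0, 0, 0], -0.16],
    [[0.316, -0.102, 0], [0, 0, 0], -0.16],
    [[0.316, -0.102, 0.053], [0, 0, 0], -0.16],
    [[0.316, -0.102, 0.053], [0, 0, 0], -0.16],
  ],
)

```text
time_s: 48.25
tool_pos: [0.4045, 0.1844, 0.2778]
eef_rot: [3.142, -0.002, -2.879]
wrist_force: [-0.5, 0.7, -0.5]
grip_width: 0.419
gripper_force: 0.0
```

Emit:
step_arm(
  motion=[
    [[0, 0, 0], [0, 0, 0], -1],
    [[0, 0, 0], [0, 0, 0], -1],
    [[0, 0, 0], [0, 0, 0], -1],
    [[0, 0, 0], [0, 0, 0], -1],
  ],
  squeeze=12,
)

```text
time_s: 48.75
tool_pos: [0.404, 0.1841, 0.279]
eef_rot: [3.141, 0.001, -2.879]
wrist_force: [-0.6, -0.2, 2.9]
grip_width: 0.122
gripper_force: 12.0
```

```bash
python3 - <<'E'
from h import *
o=r.observe();p=o['tool_pos'];print(p,o['wrist_force'],o['grip_width'])
T=T_tool()[:3,:3];pv=np.array([.4629,.1953]); d=p[:2]-pv
a0=np.rad2deg(np.arctan2(-d[0],d[1]));print(a0,np.hypot(*d))
for a in np.linspace(a0,14.5,13)[1:]:
    a=np.deg2rad(a);w=pv+.06*np.array([-np.sin(a),np.cos(a)])-p[:2]
    print((T.T@np.array([*w,0])/.3).round(3)[:2])
E
```

```text
[0.40397811 0.18408134 0.27904457] [-0.58197558 -0.18671909  2.88269888] 0.12155813115964569
100.7800249711747 0.05998038800380124
[-0.003  0.025]
[-0.01   0.049]
[-0.019  0.072]
[-0.032  0.094]
[-0.047  0.114]
[-0.064  0.132]
[-0.084  0.148]
[-0.105  0.161]
[-0.128  0.172]
[-0.152  0.179]
[-0.176  0.184]
[-0.201  0.185]
```

Emit:
step_arm(
  motion=[
    [[-0.003, 0.025, 0], [0, 0, 0], -1],
    [[-0.01, 0.049, 0], [0, 0, 0], -1],
    [[-0.019, 0.072, 0], [0, 0, 0], -1],
    [[-0.032, 0.094, 0], [0, 0, 0], -1],
    [[-0.047, 0.114, 0], [0, 0, 0], -1],
    [[-0.064, 0.132, 0], [0, 0, 0], -1],
    [[-0.084, 0.148, 0], [0, 0, 0], -1],
    [[-0.105, 0.161, 0], [0, 0, 0], -1],
    [[-0.128, 0.172, 0], [0, 0, 0], -1],
    [[-0.152, 0.179, 0], [0, 0, 0], -1],
    [[-0.176, 0.184, 0], [0, 0, 0], -1],
    [[-0.204, 0.185, 0], [0, 0, 0], -1],
  ],
)

```text
time_s: 50.25
tool_pos: [0.4482, 0.2534, 0.2783]
eef_rot: [-3.141, -0.004, -2.879]
wrist_force: [-16.8, -7.1, 6.7]
grip_width: 0.125
gripper_force: 12.0
```

Emit:
step_arm(
  motion=[
    [[-0.003, 0, 0], [0, 0, 0], -1],
    [[-0.003, 0, 0], [0, 0, 0], -1],
  ],
)

```text
time_s: 50.5
tool_pos: [0.4486, 0.2535, 0.2783]
eef_rot: [-3.141, -0.005, -2.879]
wrist_force: [-9.8, -5.2, 2.3]
grip_width: 0.125
gripper_force: 12.0
```

```bash
python3 - <<'E'
from h import *
o=r.observe();p=o['tool_pos'];d=p[:2]-[.4629,.1953]
print(p,o['wrist_force'],np.hypot(*d),np.arctan2(-d[0],d[1])-np.deg2rad(15.06))
E
```

```text
[0.44859416 0.25351468 0.2782587 ] [-9.79628091 -5.17520203  2.28102356] 0.05994669561221471 -0.021878601952242727
```

Against the stop. I release, back off and check.

Emit:
step_arm(
  motion=[
    [[0, 0, 0], [0, 0, 0], -0.4],
    [[0, 0, 0], [0, 0, 0], 0],
    [[0, 0, 0], [0, 0, 0], 0],
    [[0, 0, -0.15], [0, 0, 0], 0],
    [[0, 0, -0.35], [0, 0, 0], 0.2],
    [[0, 0, -0.55], [0, 0, 0], 0.2],
    [[0, 0, -0.63], [0, 0, 0], 0.2],
    [[0, 0, -0.63], [0, 0, 0], 0.2],
    [[0, 0, -0.63], [0, 0, 0], 0.2],
  ],
)

```text
time_s: 51.62
tool_pos: [0.4494, 0.2537, 0.4665]
eef_rot: [-3.142, -0.001, -2.879]
wrist_force: [0.3, 0.0, 0.0]
grip_width: 0.6
gripper_force: 0.0
```

```bash
python3 - <<'E'
from h import *
caps(); cap('wrist','w9.png')
P,img=cloud('wrist'); z=P[...,2]
m=(abs(P[...,0]-.447)<.04)&(abs(P[...,1]-.24)<.05)&(z>.112)&(z<.13); q=P[m].mean(0); d=q[:2]-[.4629,.1953]
print('pin',m.sum(),q,np.arctan2(-d[0],d[1])-np.deg2rad(15.06))
m=(abs(P[...,0]-.54)<.1)&(abs(P[...,1]-.25)<.12)&(z>.085)&(z<.108); A=np.c_[P[m][:,:2],np.ones(m.sum())]; print('lid plane',np.linalg.lstsq(A,z[m],rcond=None)[0],np.median(z[m]))
E
```

```text
tray (481.19342041015625, -380.2572021484375) (170.07684326171875, 196.15162658691406) 1.2306153774261475
cap 88 [ 0.514 -0.379  0.028]
cap 89 [ 0.514 -0.429  0.028]
cap 88 [ 0.513 -0.329  0.028]
pin 208 [0.46575026 0.24427568 0.12309303] -0.32097837736965384
lid plane [0.01393604 0.0046569  0.09091542] 0.09942684873336238
```

View pics/w9.png

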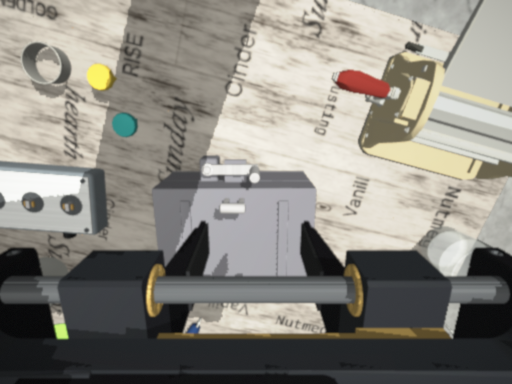

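The picture shows the lid shut, the lever parallel to the case front (pivot at (208,168), pin at (254,177)) and the box posts bare.

```bash
python3 -c "
from plant import r
print(r.job_done())"
```

```text
the job is handed in; nothing more can be done
None
```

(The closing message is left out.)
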